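# Load and start the jeweller's parts dryer

### The job

Get the parts dryer going: press both white desiccant cartridges fully home into the recesses they fit, flush with the deck, and move every basket from the drain stand straight to a free hook on the dryer, keeping it level and never setting it down on the way. When everything is loaded, press the start button all the way down and let it come back up. Leave the other things on the bench alone.

Things in the scene. Friction and masses are not known exactly. Their poses are not given: they have to be found in the camera images.
- basket0: steel basket on the stand, may be absent. Tray 60 (x) x 90 (y) x 40 high; origin = centre of its underside. Side straps (y = -43, +43) rise to a flat crossbar along y, 10 thick (x), 106 to 122 above the origin, which rests across a hook. On its middle a black grip tab, 28 (x) x 16 (y), 122 to 165 above the origin: pinch across the 16, finger tips above the bar. 0.19 to 0.35 kg
- basket1: steel basket on the stand, may be absent. Tray 60 (x) x 90 (y) x 40 high; origin = centre of its underside. Side straps (y = -43, +43) rise to a flat crossbar along y, 10 thick (x), 106 to 122 above the origin, which rests across a hook. On its middle a black grip tab, 28 (x) x 16 (y), 122 to 165 above the origin: pinch across the 16, finger tips above the bar. 0.19 to 0.35 kg
- basket2: steel basket on the stand, may be absent. Tray 60 (x) x 90 (y) x 40 high; origin = centre of its underside. Side straps (y = -43, +43) rise to a flat crossbar along y, 10 thick (x), 106 to 122 above the origin, which rests across a hook. On its middle a black grip tab, 28 (x) x 16 (y), 122 to 165 above the origin: pinch across the 16, finger tips above the bar. 0.19 to 0.35 kg
- bar0 (a point): middle of the underside of basket0's crossbar (106 mm above the basket's origin); rests on a hook's seat; absent with its basket
- bar1 (a point): middle of the underside of basket1's crossbar (106 mm above the basket's origin); rests on a hook's seat; absent with its basket
- bar2 (a point): middle of the underside of basket2's crossbar (106 mm above the basket's origin); rests on a hook's seat; absent with its basket
- cartridge_long: white desiccant cartridge lying on the bench, a block 100 (x) x 44 (y) x 28 high with a grip rib on top along x, 55 long x 14 wide x 26 high (rib top 54 above the underside). Origin = centre of its underside, z up. About 0.12 kg. Pinch the rib across its 14 mm (along y). Either way round fits its recess (half turn alike)
- cartridge_short: white desiccant cartridge lying on the bench, a block 64 (x) x 44 (y) x 28 high with a grip rib on top along x, 35 long x 14 wide x 26 high (rib top 54 above the underside). Origin = centre of its underside, z up. About 0.12 kg. Pinch the rib across its 14 mm (along y). Either way round fits its recess (half turn alike)
- stand: fixed drain stand: dark rail on two posts over a white base, three strip hooks like the dryer's in a row along its y (-110, 0, +110 mm), pointing to its -x, seats 180 mm above the bench; the baskets start here. Origin at bench level below the middle seat. Rail and posts 57 to 73 mm behind the seats (+x), rail top 12 mm above them
- dryer: fixed drying unit: grey deck 42 mm high, 360 wide (y), from 165 mm in front of the hook seats (-x) to 85 behind, two recesses and a button along its front; aluminium rail with three strip hooks above. Origin at bench level below the middle seat; x points away from its front, y along the hooks. Rail and posts 57 to 73 mm behind the seats (+x), rail top 12 mm above them
- hook0 (a point): seat of a dryer hook, 200 mm above the bench: centre of a flat strip 30 mm wide (y) on which a crossbar's underside rests. Lips 12 mm high stand 20 mm apart (inside) before and behind it (-x, +x); the 10 mm bar goes between them, lowered or lifted straight. Axes as the dryer; hooks 110 mm apart
- hook1 (a point): seat of a dryer hook, 200 mm above the bench: centre of a flat strip 30 mm wide (y) on which a crossbar's underside rests. Lips 12 mm high stand 20 mm apart (inside) before and behind it (-x, +x); the 10 mm bar goes between them, lowered or lifted straight. Axes as the dryer; hooks 110 mm apart
- hook2 (a point): seat of a dryer hook, 200 mm above the bench: centre of a flat strip 30 mm wide (y) on which a crossbar's underside rests. Lips 12 mm high stand 20 mm apart (inside) before and behind it (-x, +x); the 10 mm bar goes between them, lowered or lifted straight. Axes as the dryer; hooks 110 mm apart
- recess_long (a point): centre of the floor of the long recess in the dryer deck: 104 (dryer's y) x 48 (dryer's x) mm, 28 deep, mouth chamfered, 42 above the bench. Takes the long cartridge, its length along the dryer's y; fully home its underside is on the floor, its block flush with the deck, the rib 26 mm above. Axes as the dryer
- recess_short (a point): centre of the floor of the short recess: 68 (dryer's y) x 48 (dryer's x) mm, otherwise as the long recess; for the short cartridge
- start_top (a point): centre of the top face of the dryer's round start button (32 mm across), in a black housing on the deck; pressed straight down, fully down (6 mm) at 5 N, springs back
- start (a joint): travel of the start button: 0 up, 0.006 m fully down
- wash_bottle: bystander, not part of the job: white wash bottle, 56 across, 130 high; origin at the middle of its underside
- jar: bystander, not part of the job: glass jar with a grey cap, 72 across, 75 high; origin at the middle of its underside
- firebrick: bystander, not part of the job: reddish soldering brick 110 x 70 x 35; origin at the middle of its underside
- hammer: bystander, not part of the job: small hammer lying on the bench
Things that resemble listed ones, but are neither listed nor needed, are in the scene too. Leave any purple look-alike of the cartridge_long alone. What is shaped like the basket0 but orange is not meant.

How it is judged:
By the outcome, as a careful person would: the job done as asked, in the order asked, and still so for the second after the job is handed in, with the robot touching nothing.
Of basket0, basket1, basket2 only 2 to 3 are there at a start; the rules pass over those that are not, and their reading is None.
At some moment in a run one of cartridge_long, cartridge_short may be knocked a few centimetres aside while the robot is not near it.
It also fails if it takes over 210 s, if anything falls off the work surface, if the arm or the gripper's body presses on something with over 40 N, if the wrist force passes 120 N, or if a joint passes its speed limit or range.

### The arm

A 6-joint arm with a two-finger parallel gripper is mounted at the origin on the work surface. World frame = base frame: x ahead of the robot, y to its left, z up, the work surface at z = 0. Lengths are in m, angles in rad, forces in N, time in s.
With the tool pointing down it reaches from about 0.3 to 0.825 m from the base axis. Payload 5.4 kg.
Tool frame: the origin (TCP) lies between the finger pads; the fingertips stand ahead of it and the grasp point (between the pads) lies 2 mm behind it (bot.tip_reach is the z of the fingertips in the tool frame, in m); z points along the fingers, y is the direction in which the jaws open and shut (so a half turn about z gives the same grasp; the last joint's range is limited). The gripper opens to 92 mm and grips with 3 to 60 N. Pads are 20 mm wide; open, the fingers measure 128 mm over their backs; the gripper's body (75 mm by 189 mm) begins 69 mm behind the grasp point.
Start: joints at [0.897, 0.158, 1.597, -0, 1.386, -0.21], TCP at [0.257, 0.514, 0.232] pointing down, gripper open.
Joint ranges: [-2.91, 2.91], [-0.94, 2.29], [0.18, 2.7], [-1.29, 4.43], [0.17, 2.64], [-3, 3]. Speed limits (rad/s): [2.57, 2.57, 3.14, 3.14, 3.14, 3.14].

### API

Orientations are given as a unit quaternion [x, y, z, w].
In Python, from rig import get_obs, get_image, hand_in, finder, bot gives the robot as it stands. The module is installed in compiled form; this text tells all that it offers.
- The arm moves only by the tool play_rows, never from a script. Its argument "steps" is a list of rows, each a list of 3 entries, a list of its own where there are three numbers: the gripper command: -1 is fully open, 1 is shut, values between are in proportion, then the shift along the tool's x, y, z in mm, then the turn, a rotation vector about the tool's x, y, z in degrees. In form: [[grip, [x, y, z], [rx, ry, rz]], ...]. A call has 1 to 8 rows; each row is the pose to reach, as a shift and turn from the pose measured when the call began, along the tool's axes at that moment; what a row does not reach only later rows make up. A row lasts 1/8 s, in which the tool goes at most 62.5 mm and 10.7 degrees, less where a joint would pass 70% of its speed; a pose out of reach is approached as far as the arm can. A call with a gripper value outside its range is refused whole. The fingers move at their own pace and stop on an object; "squeeze" is the grip in N (left out, the last holds). Time passes only in rows, so rows that repeat a pose let the fingers close. It gives the time, the measured TCP pose, the force and the opening at its end, in the units of the state.
- get_obs(): the state, without advancing time (a new reading comes with each control period).
- get_image(name): name is "scene" or "side" or "wrist"; returns a dict with "pixels" (480x640x3 uint8, blue, green, red), "depth" (480x640 float32, m along the optical axis (not along the pixel's ray), 0 where there is no reading), "intrinsics" (3x3 intrinsics, pixels), "T" (4x4, takes a point from camera to world coordinates). Camera axes: x right, y down, z forward; pixel columns grow to the right and rows downward; lengths in m; the calibration is good to about 2 mm. A picture is of the moment at which its call begins.
- hand_in(): hands the job in, once; it reports no verdict.
Trained networks look in a picture, given as the dict that the camera call returned (one of the last four; its "shot" number tells which), for a name from the list of things; names that differ only in an ending like _2 or _b are one class to them, and where a whole thing is asked for, a point or a joint stands for the part that bears it (a point fixed in the world has none). Each returns a list of dicts, best first, with "score" (0 to 1); they miss things now and then, are a little off and sometimes report something else, mostly with a low value. They report only what shows in the picture. A call takes as long as a camera call. They do not tell look-alikes from the thing itself.
- finder.boxes_of(name, picture): "box" ([left, top, width, height] in pixels, round what is visible of it).
The state is a dict: "clock": time; "joints": joint angles; "joint_vel": joint speeds; "joint_efforts": joint torques, N m; "position": TCP position; "tcp_rot": TCP orientation; "wrist_force": force on the tool from outside, world axes, zero at the start; "wrist_torque": the same for the moment, N m; "opening": finger opening in m.
Only numpy, scipy, OpenCV 4.12 (cv2) and the standard library are available. Lean on these libraries where they do the work, as an engineer would, in place of code of your own. Each camera call takes 0.05 s, during which the arm holds its last target. There are 200 camera calls.

## Working session

There is one attempt and no reset: what is moved stays moved. The work goes in short steps, Python scripts to look and compute and a tool call to move; the robot and the scene stay as the last step left them, time stands still between calls to the robot, and variables do not carry over. Pictures are saved under pics/ and viewed, about 12 in all and at most 16, crops included, and the job is handed in when it is done.

Besides the shell and the picture viewer there is one more tool, called after ">>>" as name([rows], argument=value, ...), one row to a line, values as JSON. play_rows: Moves the arm, as the interface text tells. Its arguments: {"type":"object","properties":{"steps":{"type":"array","items":{"type":"array"}},"squeeze":{"type":"number"}},"required":["steps"]}

```bash
mkdir -p pics; cat > h.py <<'E'
import numpy as np, cv2
from rig import get_obs, get_image, hand_in, finder, bot
from scipy.spatial.transform import Rotation as R
def cloud(im):
    K=im["intrinsics"];d=im["depth"];v,u=np.mgrid[:480,:640]
    p=np.stack([(u-K[0,2])/K[0,0]*d,(v-K[1,2])/K[1,1]*d,d,np.ones_like(d)],-1)@im["T"].T
    p=p[...,:3].copy();p[d<=0]=np.nan;return p
def save(im,n,crop=None,s=1):
    a=im["pixels"]
    if crop: x,y,w,h=crop;a=a[y:y+h,x:x+w]
    cv2.imwrite("pics/"+n,cv2.resize(a,None,fx=s,fy=s,interpolation=cv2.INTER_CUBIC))
def rel(target,yaw=None,tilt=None):
    "shift in tool mm and turn in deg to take TCP to world target, pointing down, jaw(y) axis at yaw deg"
    o=get_obs();r=R.from_quat(o["tcp_rot"]);s=r.inv().apply(np.array(target)-o["position"])*1000
    out=None
    if yaw is not None:
        c=[]
        for k in (0,180):
            a=np.radians(yaw+k);y=np.array([np.cos(a),np.sin(a),0]);z=np.array([0,0,-1.]);x=np.cross(y,z)
            c.append(np.degrees((r.inv()*R.from_matrix(np.stack([x,y,z],1))).as_rotvec()))
        out=[q.round(1) for q in c]
    return s.round(1),out
E
python3 - <<'E'
from h import *
print(get_obs(),bot.tip_reach)
for n in("scene","side"):
    im=get_image(n);save(im,n+"0.png");np.savez(n+"0.npz",p=cloud(im),px=im["pixels"])
    P=cloud(im)
    for t in["basket0","cartridge_long","cartridge_short","stand","dryer","start_top"]:
        print(n,t,[(np.round(b["box"]).astype(int).tolist(),round(b["score"],2)) for b in finder.boxes_of(t,im)])
E
```

```text
{'clock': 0.0, 'joints': array([ 8.96901530e-01,  1.59010806e-01,  1.59821560e+00, -3.90946557e-05,
        1.38615140e+00, -2.10098754e-01]), 'joint_vel': array([-1.19020960e-03,  3.64148163e-05, -9.81284797e-04, -8.48433035e-04,
        5.52965255e-04, -1.81331511e-03]), 'joint_efforts': array([-3.88229346e-04, -3.85578597e+01, -3.22114456e+01,  7.00120535e-02,
        3.80435586e-02, -1.72810996e-04]), 'position': array([0.25688515, 0.51378217, 0.23064868]), 'tcp_rot': array([ 2.29821551e-01,  9.73232376e-01, -8.15020274e-04, -3.64431247e-04]), 'wrist_force': array([-0.41635349,  0.99791139,  0.22957904]), 'wrist_torque': array([ 0.03212064, -0.01564579,  0.00166947]), 'opening': 0.09226912978005808} 0.017
scene basket0 [([224, 306, 37, 42], 0.9), ([287, 256, 25, 44], 0.85), ([288, 353, 34, 47], 0.72)]
scene cartridge_long [([254, 262, 34, 28], 0.7), ([204, 258, 33, 23], 0.65)]
scene cartridge_short [([215, 296, 18, 28], 0.81)]
scene stand [([224, 272, 115, 113], 0.69), ([304, 179, 129, 119], 0.38)]
scene dryer [([304, 181, 130, 115], 0.7)]
scene start_top []
side basket0 [([345, 235, 32, 69], 0.82), ([443, 292, 37, 60], 0.73), ([375, 295, 44, 79], 0.61)]
side cartridge_long [([255, 350, 23, 45], 0.71), ([292, 313, 45, 30], 0.64), ([339, 233, 107, 167], 0.6)]
side cartridge_short [([321, 366, 25, 27], 0.69)]
side stand [([338, 233, 110, 170], 0.72)]
side dryer [([253, 152, 124, 139], 0.79)]
side start_top [([267, 208, 9, 8], 0.62)]
```

View pics/scene0.png

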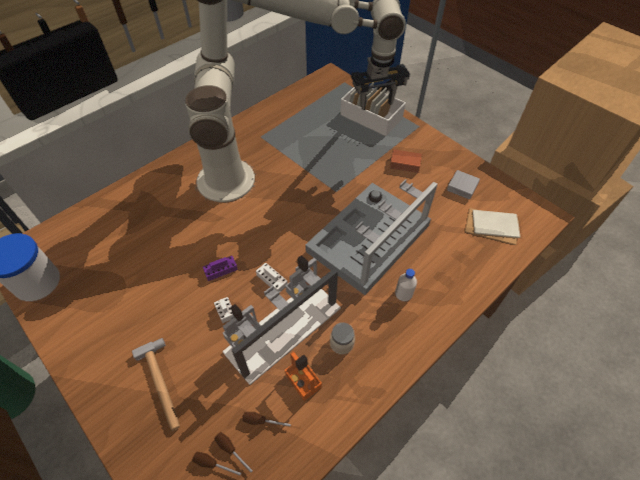

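View pics/side0.png

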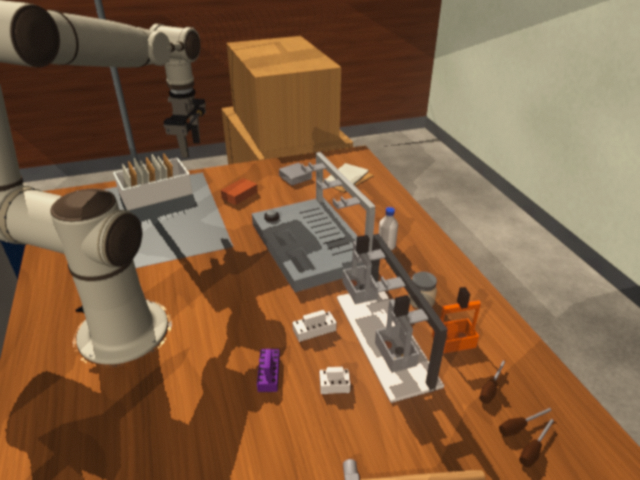

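Scene: white cartridges at (271,276) long and (223,310) short; purple look-alike at (220,268). Baskets are on the stand at (240,325) and (300,275), and the orange look-alike is at (303,375). The dryer is at (370,235). There are two real baskets, and the button is at (375,196).

```bash
python3 - <<'E'
from h import *
D={n:np.load(n+"0.npz") for n in("scene","side")}
def reg(n,b,z0,z1,f=None):
    x,y,w,h=b;p=D[n]["p"][y:y+h,x:x+w].reshape(-1,3);c=D[n]["px"][y:y+h,x:x+w].reshape(-1,3).astype(int)
    m=(p[:,2]>z0)&(p[:,2]<z1)
    if f is not None:m&=f(c)
    return p[m]
def rect(p):
    r=cv2.minAreaRect((p[:,:2]*1000).astype(np.float32));return np.round(r[0],1),np.round(r[1],1),round(r[2],1),len(p),np.round(np.median(p[:,2])*1000,1)
print("table z",np.nanmedian(D["scene"]["p"][400:440,300:360,2]),np.nanmedian(D["side"]["p"][400:440,100:200,2]))
for n,b in(("scene",(300,175,140,125)),("side",(245,150,140,145))):
    p=reg(n,b,.036,.048);print("deck",n,rect(p))
    p=reg(n,b,.195,.225);print("rail",n,rect(p))
    p=reg(n,b,.05,.075);print("btn?",n,rect(p))
w=lambda c:c.min(1)>130
for n,b,t in(("scene",(250,258,42,36),"long"),("side",(288,309,52,38),"long"),("scene",(211,292,26,36),"short"),("side",(317,360,33,37),"short")):
    print(t,n,"block",rect(reg(n,b,.022,.034)));print("  rib",rect(reg(n,b,.045,.06)))
for n,b in(("scene",(222,250,120,130)),("side",(336,230,112,172))):
    print("stand rail",n,rect(reg(n,b,.186,.2)))
    p=reg(n,b,.21,.26,lambda c:c.max(1)<70)
    print("tabs",n,len(p))
    z=np.zeros((1200,1200),np.uint8);q=(p[:,:2]*1000+[100,600]).astype(int);z[q[:,1],q[:,0]]=255
    k,l,s,ce=cv2.connectedComponentsWithStats(cv2.dilate(z,np.ones((13,13))))
    for i in range(1,k):
        if s[i,4]>150:
            m=l[q[:,1],q[:,0]]==i;print("  ",rect(p[m]),p[m][:,2].max())
E
```

```text
table z 0.0002625012705281815 0.0006013214417622814
deck scene (array([608.1, 153.9]), array([367.9, 464.6]), 6.5, 4744, np.float64(42.2))
rail scene (array([620.3, 107.9]), array([109.6, 548. ]), 2.2, 1425, np.float64(205.9))
btn? scene (array([610.7, 146.2]), array([323.3, 473.3]), 24.7, 320, np.float64(61.0))
deck side (array([523.1, 303.6]), array([322.1, 602.9]), 16.4, 4972, np.float64(42.4))
rail side (array([617.9,  80.8]), array([115.4, 598.5]), 0.8, 1328, np.float64(205.4))
btn? side (array([612.1, 137.6]), array([248.9, 470.5]), 15.8, 280, np.float64(62.6))
long scene block (array([ 451.6, -147.2]), array([100.8,  46.6]), 4.2, 292, np.float64(28.4))
  rib (array([ 450.2, -147.2]), array([58.9, 16.7]), 4.1, 81, np.float64(53.9))
long side block (array([ 450.6, -149.5]), array([101.7,  50. ]), 2.2, 426, np.float64(28.2))
  rib (array([ 449.8, -148.7]), array([55.6, 17.2]), 4.7, 149, np.float64(52.8))
short scene block (array([ 442.9, -322.8]), array([43.4, 65.4]), 74.6, 199, np.float64(28.3))
  rib (array([ 443.4, -322.7]), array([13.6, 37.4]), 73.6, 57, np.float64(53.9))
short side block (array([ 440.8, -324.7]), array([45.2, 64.1]), 71.4, 371, np.float64(28.1))
  rib (array([ 440.9, -324.2]), array([17.2, 34. ]), 78.1, 118, np.float64(53.3))
stand rail scene (array([ 606.3, -231.1]), array([347.2,  89.2]), 89.7, 1206, np.float64(192.3))
tabs scene 197
   (array([ 577.5, -340.4]), array([16. , 25.2]), 88.2, 98, np.float64(237.2)) 0.24229626533451198
   (array([ 580.6, -121.9]), array([26.7, 16.7]), 0.9, 99, np.float64(234.5)) 0.2431102143583903
stand rail side (array([ 604.7, -231.1]), array([351.5,  89. ]), 89.9, 1310, np.float64(192.0))
tabs side 355
   (array([ 573.4, -342.1]), array([27.1, 15.2]), 2.8, 199, np.float64(230.0)) 0.24099791197144527
   (array([ 577.1, -124.1]), array([16.8, 27.2]), 82.8, 156, np.float64(228.4)) 0.24173163637796768
```

```bash
python3 - <<'E'
from h import *
P=[];
for n,b in(("scene",(300,175,140,125)),("side",(245,150,140,145))):
    d=np.load(n+"0.npz");x,y,w,h=b;P.append(d["p"][y:y+h,x:x+w].reshape(-1,3))
z=np.zeros((500,500,3),np.uint8)
for i,p in enumerate(P):
    p=p[~np.isnan(p[:,2])];p=p[(p[:,0]>.3)&(p[:,0]<.8)&(p[:,1]>-.1)&(p[:,1]<.4)]
    for c,(a,b) in enumerate(((.036,.048),(.05,.08),(.198,.22))):
        m=(p[:,2]>a)&(p[:,2]<b);q=((p[m][:,:2]-[.3,-.1])*1000).astype(int);
        z[q[:,1],q[:,0],c]=255 
        k=cv2.connectedComponentsWithStats(cv2.dilate(z[...,c].copy(),np.ones((9,9))))
        lab=k[1][q[:,1],q[:,0]]
        for j in range(1,k[0]):
            if (lab==j).sum()>60:
                pp=p[m][lab==j];r=cv2.minAreaRect((pp[:,:2]*1000).astype(np.float32));print(i,a,np.round(r[0],1),np.round(r[1],1),round(r[2],1),len(pp),np.percentile(pp[:,2],[50,95]).round(4))
z=cv2.dilate(z,np.ones((3,3)));z=cv2.resize(z[::1],None,fx=1.2,fy=1.2,interpolation=0)
cv2.imwrite("pics/map.png",z)
E
```

```text
0 0.036 [546.3 195.9] [254.6 367.2] 6.4 4697 [0.0422 0.0464]
0 0.05 [775.7 108.6] [54.9 25.6] 25.1 101 [0.0673 0.0792]
0 0.05 [459.2 313.1] [46.7 41.1] 20.3 119 [0.0584 0.0682]
0 0.198 [616.1 202.2] [ 90.1 354. ] 6.6 1227 [0.2083 0.2149]
1 0.036 [546.9 196.1] [255.  367.8] 6.4 4921 [0.0424 0.0457]
1 0.05 [587.1 -86.4] [25.7 37.8] 86.9 62 [0.0777 0.0797]
1 0.05 [455.3 310.4] [41.6 44. ] 77.4 121 [0.0576 0.0661]
1 0.198 [615.7 201.3] [ 91.2 353.4] 6.4 1060 [0.207  0.2141]
```

View pics/map.png

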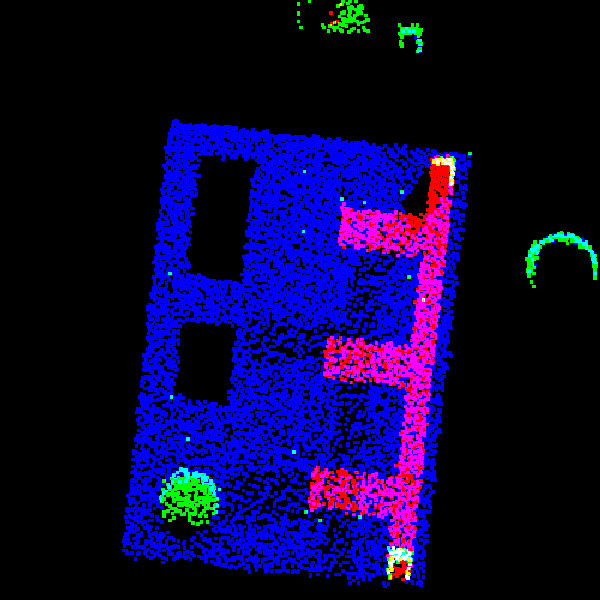

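The dryer yaw is 6.4° with its origin at about (586,200), and the recess holes match the stated sizes. The white long cartridge is at scene (271,276); the purple one at (220,268) is excluded. Next I move above the long cartridge.

```bash
python3 - <<'E'
from h import *
im=get_image("scene");save(im,"crop1.png",(190,240,150,160),4)
print(rel([.45,-.148,.25],94.3), get_obs()["joints"].round(2))
E
```

```text
(array([-468.7, -506. ,  -18.4]), [array([  0. ,   0. , -30.9]), array([  0. ,  -0. , 149.1])]) [ 0.9   0.16  1.6  -0.    1.39 -0.21]
```

View pics/crop1.png

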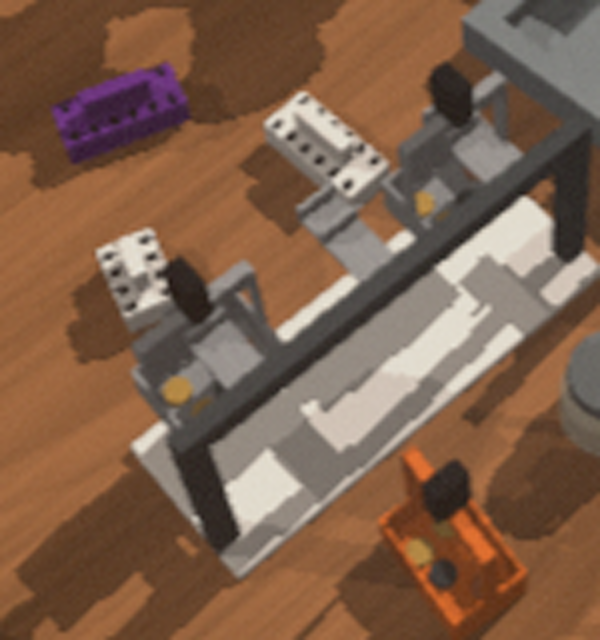

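The crop shows the white long cartridge at crop (325,145), the short at (135,275), two steel baskets with black tabs at (450,95) and (188,290), an empty middle hook, and the orange basket standing off the stand.

>>> play_rows([
  [-1,[-40,-45,-18],[0,0,-6]],
  [-1,[-80,-90,-18],[0,0,-15]],
  [-1,[-120,-135,-18],[0,0,-25]],
  [-1,[-160,-180,-18],[0,0,-31]],
  [-1,[-200,-220,-18],[0,0,-31]],
  [-1,[-240,-260,-18],[0,0,-31]],
  [-1,[-280,-300,-18],[0,0,-31]],
  [-1,[-320,-345,-18],[0,0,-31]],
])

```text
clock: 1.75
position: [0.3895, 0.0608, 0.25]
tcp_rot: [-0.039, 0.999, -0.0, 0.001]
wrist_force: [0.4, -0.3, -0.1]
opening: 0.0917
```

```bash
python3 - <<'E'
from h import *
print(get_obs()["position"],rel([.45,-.148,.25],94.3), get_obs()["joints"].round(2))
E
```

```text
[0.38947828 0.06079154 0.24998594] (array([-4.410e+01, -2.129e+02,  1.000e-01]), [array([-0. ,  0.1,  0.1]), array([-1.000e-01, -0.000e+00, -1.799e+02])]) [-0.15 -0.36  2.04  0.    1.46 -1.8 ]
```

>>> play_rows([
  [-1,[-11,-53,0],[0,0,0]],
  [-1,[-22,-106,0],[0,0,0]],
  [-1,[-33,-160,0],[0,0,0]],
  [-1,[-44,-213,0],[0,0,0]],
  [-1,[-44,-213,0],[0,0,0]],
])

```text
clock: 2.38
position: [0.4501, -0.151, 0.2499]
tcp_rot: [-0.037, 0.999, -0.0, 0.001]
wrist_force: [-0.5, 1.3, 0.4]
opening: 0.0919
```

```bash
cat >> h.py <<'E'
def rect(p):
    r=cv2.minAreaRect((p[:,:2]*1000).astype(np.float32));return np.round(r[0],1),np.round(r[1],1),round(r[2],1),len(p),np.round(np.median(p[:,2])*1000,1)
def near(im,c,rad,z0,z1):
    p=cloud(im).reshape(-1,3);p=p[~np.isnan(p[:,2])]
    return p[(np.hypot(p[:,0]-c[0],p[:,1]-c[1])<rad)&(p[:,2]>z0)&(p[:,2]<z1)]
E
python3 - <<'E'
from h import *
im=get_image("wrist");save(im,"w1.png")
print(rect(near(im,(.45,-.148),.06,.022,.033)),rect(near(im,(.45,-.148),.06,.046,.06)))
print(get_obs()["joints"].round(2),rel([.45,-.148,.05],94.3))
E
```

```text
(array([ 449.2, -146.7]), array([99., 44.]), 4.2, 2921, np.float64(30.0)) (array([ 449.5, -147. ]), array([54.8, 13.3]), 4.5, 751, np.float64(55.8))
[-0.58 -0.12  1.85  0.    1.42 -2.22] (array([-1.000e-01,  9.000e-01,  1.999e+02]), [array([ 0. ,  0.1, -0. ]), array([ 1.0e-01, -1.0e-01,  1.8e+02])])
```

View pics/w1.png

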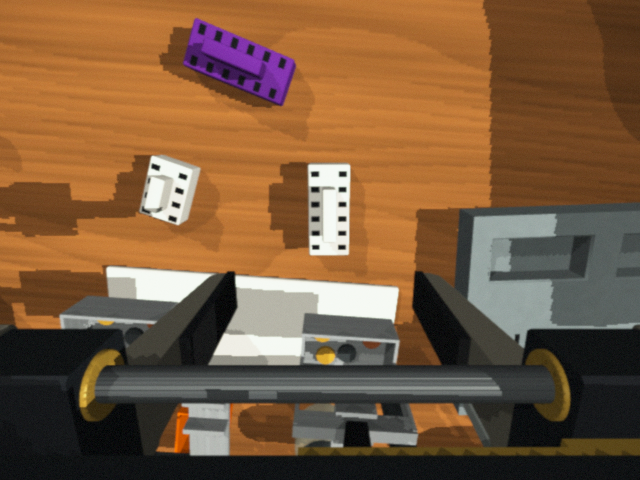

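The wrist view confirms the white long cartridge at (329,210); the short is at (168,190) and the purple one at (240,60). The sizes match, so I grasp.

>>> play_rows([
  [-0.3,[0,2,60],[0,0,0]],
  [-0.3,[0,2,120],[0,0,0]],
  [-0.3,[0,2,170],[0,0,0]],
  [-0.3,[0,2,199],[0,0,0]],
  [-0.3,[0,2,199],[0,0,0]],
  [1,[0,2,199],[0,0,0]],
  [1,[0,2,199],[0,0,0]],
  [1,[0,2,199],[0,0,0]],
], squeeze=25)

```text
clock: 3.42
position: [0.4506, -0.1474, 0.0521]
tcp_rot: [-0.038, 0.999, -0.0, 0.001]
wrist_force: [-0.3, -0.2, 0.1]
opening: 0.0315
```

>>> play_rows([
  [1,[0,0,0],[0,0,0]],
  [1,[0,0,-40],[0,0,0]],
  [1,[0,0,-100],[0,0,0]],
  [1,[0,0,-140],[0,0,0]],
  [1,[0,0,-140],[0,0,0]],
])

```text
clock: 4.05
position: [0.4524, -0.1487, 0.1962]
tcp_rot: [-0.037, 0.999, -0.003, 0.005]
wrist_force: [-0.0, 0.6, 0.7]
opening: 0.0005
```

```bash
python3 - <<'E'
from h import *
im=get_image("wrist");o=get_obs();c=o["position"];print(o["opening"],c,o["joints"].round(2))
print(rect(near(im,c,.08,c[2]-.035,c[2]-.01)),rect(near(im,c,.05,c[2]-.008,c[2]+.012)))
p=near(im,c,.07,0.05,.4);print(np.percentile(p[:,2],[5,50,95]).round(3))
print(rel([.473,.095,.19],6.4),rel([.473,.095,.19],6.4+180))
E
```

```text
0.0005800958813432973 [ 0.451006   -0.14781429  0.19346962] [-0.57 -0.08  1.92  0.    1.3  -2.22]
(array([ 442. , -150.2]), array([ 2.2, 21.3]), 6.0, 77, np.float64(182.2)) (array([ 441.5, -149.3]), array([ 2.1, 28.4]), 4.5, 909, np.float64(196.8))
[0.223 0.292 0.306]
(array([-40.1, 240.5,   3. ]), [array([ 0.1,  0.4, 87.9]), array([ -0.4,   0.1, -92.1])]) (array([-40.1, 240.5,   3. ]), [array([ -0.4,   0.1, -92.1]), array([ 0.1,  0.4, 87.9])])
```

The fingers hadn't finished closing before the lift, so nothing was gripped. I'll look again.

>>> play_rows([
  [-0.3,[0,0,-40],[0,0,0]],
  [-0.3,[0,0,-55],[0,0,0]],
  [-0.3,[0,0,-55],[0,0,0]],
  [-0.3,[0,0,-55],[0,0,0]],
])

```text
clock: 4.6
position: [0.4499, -0.1472, 0.2465]
tcp_rot: [-0.037, 0.999, -0.0, 0.002]
wrist_force: [0.1, -0.5, -0.1]
opening: 0.0387
```

```bash
python3 - <<'E'
from h import *
im=get_image("wrist");o=get_obs();print(o["opening"],o["position"])
print(rect(near(im,(.45,-.148),.065,.022,.033)),rect(near(im,(.45,-.148),.065,.046,.06)))
print(rel([.45,-.147,.05],94.3))
E
```

```text
0.04252555540696906 [ 0.44990044 -0.14722556  0.24654329]
(array([ 449.5, -146.6]), array([99.3, 44. ]), 4.3, 2969, np.float64(30.0)) (array([ 449.3, -146.4]), array([54.4, 13.3]), 4.4, 762, np.float64(55.7))
(array([  0.5,   0.4, 196.5]), [array([-0. ,  0.2, -0. ]), array([3.0e-01, 1.0e-01, 1.8e+02])])
```

Undisturbed. I'll grasp again with longer closing.

>>> play_rows([
  [-0.3,[0,0,60],[0,0,0]],
  [-0.3,[0,0,120],[0,0,0]],
  [-0.3,[0,0,170],[0,0,0]],
  [-0.3,[0,1,197],[0,0,0]],
  [0,[0,1,197],[0,0,0]],
  [1,[0,1,197],[0,0,0]],
  [1,[0,1,197],[0,0,0]],
  [1,[0,1,197],[0,0,0]],
], squeeze=25)

```text
clock: 5.65
position: [0.4512, -0.1468, 0.0507]
tcp_rot: [-0.037, 0.999, -0.001, 0.002]
wrist_force: [0.1, 0.2, -0.8]
opening: 0.0218
```

>>> play_rows([
  [1,[0,0,0],[0,0,0]],
  [1,[0,0,0],[0,0,0]],
  [1,[0,0,0],[0,0,0]],
  [1,[0,0,0],[0,0,0]],
])

```text
clock: 6.15
position: [0.4514, -0.1469, 0.0509]
tcp_rot: [-0.038, 0.999, -0.001, 0.003]
wrist_force: [-1.1, -0.0, 2.5]
opening: 0.0136
```

>>> play_rows([
  [1,[0,0,-20],[0,0,0]],
  [1,[0,0,-70],[0,0,0]],
  [1,[0,0,-130],[0,0,0]],
  [1,[-5,30,-150],[0,0,8]],
  [1,[-10,60,-150],[0,0,18]],
  [1,[-10,90,-150],[0,0,28]],
  [1,[-10,120,-150],[0,0,38]],
  [1,[-10,150,-150],[0,0,48]],
])

```text
clock: 7.15
position: [0.4488, 0.0047, 0.2001]
tcp_rot: [0.375, 0.927, 0.0, 0.002]
wrist_force: [-0.2, 0.4, -1.2]
opening: 0.0136
```

```bash
python3 - <<'E'
from h import *
o=get_obs();print(o["opening"],o["position"],o["joints"].round(2))
print(rel([.485,.082,.2],6.4))
E
```

```text
0.013558222427474615 [0.44883277 0.00472886 0.20013914] [-0.26 -0.16  1.98 -0.    1.32 -1.06]
(array([27.7, 80.7,  0.2]), [array([ 0.2,  0.2, 39.6]), array([  -0.3,    0.2, -140.4])])
```

>>> play_rows([
  [1,[7,20,0],[0,0,10]],
  [1,[14,40,0],[0,0,20]],
  [1,[21,60,0],[0,0,30]],
  [1,[27,81,0],[0,0,39.6]],
  [1,[27,81,0],[0,0,39.6]],
  [1,[27,81,0],[0,0,39.6]],
])

```text
clock: 7.9
position: [0.4853, 0.0813, 0.1998]
tcp_rot: [0.666, 0.746, 0.0, 0.002]
wrist_force: [-0.6, -0.0, -1.0]
opening: 0.0139
```

```bash
python3 - <<'E'
from h import *
im=get_image("wrist");save(im,"w2.png")
o=get_obs();print(o["opening"],o["position"],o["joints"].round(2));P=cloud(im);np.savez("w2.npz",P=P,px=im["pixels"])
print(im["T"][:3].round(3))
E
```

```text
0.01353117815598537 [0.48529635 0.08117654 0.199847  ] [-0.08 -0.04  1.86 -0.    1.31 -0.19]
[[ 0.994  0.108  0.033  0.475]
 [ 0.113 -0.956 -0.271  0.157]
 [ 0.002  0.274 -0.962  0.355]]
```

View pics/w2.png

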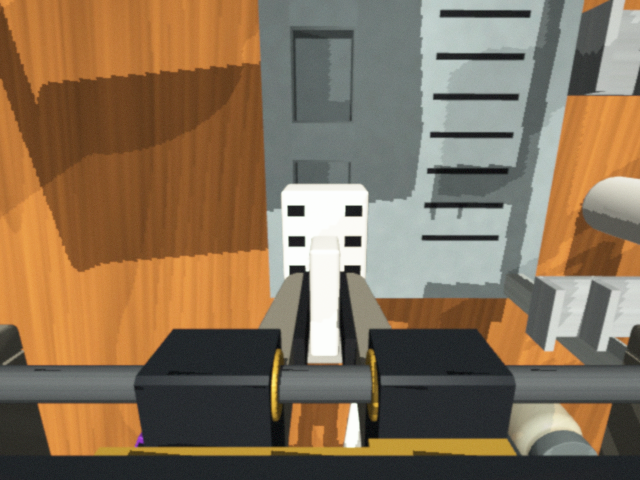

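```bash
cat >> h.py <<'E'
TH=np.radians(6.4);O=np.array([.5864,.2005])
def loc(xy,th=TH): d=np.asarray(xy)-O;return np.stack([d[...,0]*np.cos(th)+d[...,1]*np.sin(th),-d[...,0]*np.sin(th)+d[...,1]*np.cos(th)],-1)*1000
def wor(l,th=TH): l=np.asarray(l)/1000;return O+np.stack([l[...,0]*np.cos(th)-l[...,1]*np.sin(th),l[...,0]*np.sin(th)+l[...,1]*np.cos(th)],-1)
E
python3 - <<'E'
from h import *
d=np.load("w2.npz");P=d["P"];L=loc(P[...,:2]);z=P[...,2]*1000
deck=(z>40)&(z<48);print("deck z",np.median(z[deck]))
# front edge: min u per v
for v0 in range(-100,130,30):
    m=deck&(L[...,1]>v0)&(L[...,1]<v0+10)&(L[...,0]<-140)
    if m.sum()>5: print("front",v0,L[...,0][m].min().round(1),end=" ")
lo=(z>8)&(z<36)&(L[...,0]>-150)&(L[...,0]<-75)
fl=lo&(z<20)
print("\nfloor z",np.median(z[fl]))
def ex(m,n): 
    if m.sum()>5: print(n,m.sum(),np.percentile(L[m],[0,1,99,100],axis=0).round(1).tolist())
ex(lo&(L[...,1]>-40),"short lo");ex(fl&(L[...,1]>-40),"short floor");ex(lo&(L[...,1]<-40),"long lo");ex(fl&(L[...,1]<-40),"long floor")
# deck edges around holes
def edge(sel,ax,lohi):
    m=deck&sel; 
    return None
for v0 in (0,10,20,30):
    s=deck&(abs(L[...,1]-v0)<4);a=L[...,0][s&(L[...,0]<-115)];b=L[...,0][s&(L[...,0]>-115)];print("v",v0,a.max().round(1),b.min().round(1))
for u0 in(-125,-115,-105):
    s=deck&(abs(L[...,0]-u0)<4);v=L[...,1][s];print("u",u0,"v sorted gaps",[(round(x,1),round(y,1)) for x,y in zip(np.sort(v)[:-1],np.sort(v)[1:]) if y-x>5], v.max().round(1))
# held cartridge
c=get_obs()["position"];m=(np.hypot(P[...,0]-c[0],P[...,1]-c[1])<.09)&(z>160)&(z<184)
print("block top z",np.median(z[m]),rect(P[m]));ex(m,"block")
m=(np.hypot(P[...,0]-c[0],P[...,1]-c[1])<.05)&(z>196)&(z<212)&(d["px"].min(-1)>150);ex(m,"rib");print(loc(c[:2]))
pts=P[m];
E
```

```text
deck z 43.98906839936414
front -100 -165.9 front -70 -166.1 front -40 -165.9 front -10 -165.9 front 20 -165.7 front 50 -165.8 
floor z 15.945441345246781
short lo 5135 [[-140.1, -17.5], [-140.0, -16.7], [-91.9, 50.1], [-91.7, 50.6]]
short floor 4596 [[-140.1, -16.9], [-139.8, -16.7], [-92.2, 49.9], [-91.8, 50.6]]
long lo 1623 [[-140.2, -392.1], [-140.1, -389.2], [-75.7, -54.1], [-75.1, -53.3]]
long floor 1569 [[-140.2, -392.1], [-139.5, -389.2], [-75.7, -54.1], [-75.1, -54.0]]
v 0 -139.8 -92.1
v 10 -140.2 -92.0
v 20 -139.9 -91.7
v 30 -139.8 -91.9
u -125 v sorted gaps [(np.float64(-18.6), np.float64(49.4))] 69.7
u -115 v sorted gaps [(np.float64(-18.6), np.float64(49.5))] 69.5
u -105 v sorted gaps [(np.float64(-18.6), np.float64(49.4))] 70.1
block top z 178.97869927822538 (array([484. ,  82.2]), array([44.2, 99.6]), 6.2, 6641, np.float64(179.0))
block 6641 [[-136.9, -155.9], [-136.3, -154.0], [-93.3, -56.5], [-92.7, -56.4]]
rib 3211 [[-122.0, -133.7], [-121.8, -132.3], [-108.3, -79.1], [-93.6, -78.7]]
[-113.77442181 -107.30990666]
```

```bash
python3 - <<'E'
from h import *
d=np.load("w2.npz");P=d["P"];L=loc(P[...,:2]);z=P[...,2]*1000
deck=(z>42.5)&(z<45.5)
for u0 in(-135,-128,-104,-97):
    s=(abs(L[...,0]-u0)<3)&(L[...,1]>-70)&(L[...,1]<-25);v=L[...,1];print(u0,"deck min",v[s&deck].min().round(1),"below max",v[s&(z<36)].max().round(1) if (s&(z<36)).any() else None)
for u0 in(-125,-105):
    s=(abs(L[...,0]-u0)<3)&(L[...,1]>-45)&(L[...,1]<15);v=L[...,1];print("short lower: deck max",v[s&deck&(v<-10)].max().round(1),"below min",v[s&(z<36)].min().round(1))
    s=(abs(L[...,0]-u0)<3)&(L[...,1]>20)&(L[...,1]<70);print("short upper: deck min",v[s&deck&(v>30)].min().round(1))
print(rel(np.r_[wor([-114.8,-106.4]),.085],6.4))
E
```

```text
-135 deck min -51.5 below max -54.1
-128 deck min -51.4 below max -54.1
-104 deck min -51.4 below max -54.1
-97 deck min -51.4 below max -54.1
short lower: deck max -18.7 below min -16.9
short upper: deck min 49.8
short lower: deck max -18.6 below min -16.8
short upper: deck min 49.8
(array([  1.2,  -1.4, 114.8]), [array([0.2, 0.1, 0.1]), array([  -0.2,    0.3, -179.9])])
```

>>> play_rows([
  [1,[-45,0,0],[0,0,0]],
  [1,[-85,0,0],[0,0,0]],
  [1,[-85,0,0],[0,0,0]],
  [1,[-85,0,0],[0,0,0]],
])

```text
clock: 8.45
position: [0.4945, -0.0033, 0.2]
tcp_rot: [0.666, 0.746, 0.001, 0.002]
wrist_force: [0.5, 0.0, -0.2]
opening: 0.0139
```

```bash
cat >> h.py <<'E'
def recess(L,z,v0,h):
    deck=(z>42)&(z<46);o=[]
    v=L[...,1];u=L[...,0]
    for u0 in(-130,-115,-100):
        s=(abs(u-u0)<4)
        a=v[s&deck&(v<v0)&(v>v0-h-15)];b=v[s&deck&(v>v0)&(v<v0+h+15)]
        f=v[s&(z<36)&(abs(v-v0)<h+15)]
        o.append([x.round(1) if x is not None else None for x in(a.max() if len(a) else None,b.min() if len(b) else None,f.min() if len(f) else None,f.max() if len(f) else None)])
    for w in(-.6,0,.6):
        s=abs(v-v0-w*h)<4
        a=u[s&deck&(u<-115)&(u>-160)];b=u[s&deck&(u>-115)&(u<-70)]
        o.append([a.max().round(1) if len(a) else None,b.min().round(1) if len(b) else None])
    return o
E
python3 - <<'E'
from h import *
im=get_image("wrist");o=get_obs();P=cloud(im);L=loc(P[...,:2]);z=P[...,2]*1000
print(recess(L,z,-106,52));print(recess(L,z,15,34))
c=o["position"];print("tcp",loc(c[:2]),c[2])
m=(np.hypot(P[...,0]-c[0],P[...,1]-c[1])<.09)&(z>165)&(z<184);r=rect(P[m]);print(r,loc(r[0]/1000));print(np.percentile(L[m],[0,1,99,100],axis=0).round(1).tolist())
deck=(z>42)&(z<46);v=L[...,1];print("deck right edge",[v[deck&(abs(L[...,0]-u0)<4)].min().round(1) for u0 in(-150,-80,-70)])
E
```

```text
[[None, np.float64(-52.1), np.float64(-156.3), np.float64(-51.8)], [None, np.float64(-52.2), np.float64(-156.3), np.float64(-51.8)], [None, np.float64(-52.2), np.float64(-156.4), np.float64(-51.8)], [np.float64(-140.1), np.float64(-91.9)], [np.float64(-140.2), np.float64(-91.8)], [np.float64(-140.3), np.float64(-91.6)]]
[[np.float64(-18.3), None, np.float64(-9.7), np.float64(-5.7)], [np.float64(-18.2), None, np.float64(-9.7), np.float64(-6.2)], [np.float64(-18.3), None, np.float64(-9.7), np.float64(-6.2)], [None, None], [None, None], [None, None]]
tcp [-113.96982673 -191.8521707 ] 0.1999892208285245
(array([493.4,  -2.5]), array([44.1, 99.8]), 6.4, 6543, np.float64(179.2)) [-115.04860972 -191.36827689]
[[-137.1, -241.3], [-136.5, -239.2], [-93.6, -141.6], [-93.0, -141.5]]
deck right edge [np.float64(-178.2), np.float64(-172.8), np.float64(-179.5)]
```

```bash
python3 - <<'E'
from h import *
print(rel(np.r_[wor([-114.9,-104.6]),.1],6.4))
E
```

```text
(array([87.5, -1.1, 99.8]), [array([0.2, 0.1, 0.1]), array([  -0.2,    0.3, -179.9])])
```

>>> play_rows([
  [1,[45,-1,0],[0,0,0]],
  [1,[87,-1,0],[0,0,0]],
  [1,[87,-1,40],[0,0,0]],
  [1,[87,-1,80],[0,0,0]],
  [1,[87,-1,100],[0,0,0]],
  [1,[87,-1,100],[0,0,0]],
  [1,[87,-1,100],[0,0,0]],
])

```text
clock: 9.38
position: [0.4847, 0.0838, 0.1009]
tcp_rot: [0.666, 0.746, 0.001, 0.002]
wrist_force: [-0.2, 0.0, -1.3]
opening: 0.0141
```

```bash
python3 - <<'E'
from h import *
o=get_obs();print(loc(o["position"][:2]),o["position"],o["wrist_force"].round(1),rel(np.r_[wor([-114.9,-104.6]),.065],6.4))
E
```

```text
[-114.06590909 -104.68057175] [0.48471359 0.083757   0.10092503] [-0.2  0.  -1.3] (array([ 0.2, -1. , 35.9]), [array([0.3, 0.1, 0.1]), array([  -0.2,    0.4, -179.9])])
```

>>> play_rows([
  [1,[0,-1,6],[0,0,0]],
  [1,[0,-1,12],[0,0,0]],
  [1,[0,-1,18],[0,0,0]],
  [1,[0,-1,24],[0,0,0]],
  [1,[0,-1,30],[0,0,0]],
  [1,[0,-1,34],[0,0,0]],
])

```text
clock: 10.12
position: [0.4837, 0.0836, 0.0664]
tcp_rot: [0.666, 0.746, 0.001, 0.002]
wrist_force: [-0.3, 0.2, -1.4]
opening: 0.0139
```

>>> play_rows([
  [1,[0,0,2],[0,0,0]],
  [1,[0,0,4],[0,0,0]],
  [1,[0,0,5],[0,0,0]],
])

```text
clock: 10.5
position: [0.484, 0.0837, 0.0648]
tcp_rot: [0.665, 0.747, 0.0, 0.002]
wrist_force: [-15.8, 1.2, 33.8]
opening: 0.0139
```

>>> play_rows([
  [1,[0,0,-4],[0,0,0]],
  [-0.3,[0,0,-4],[0,0,0]],
  [-0.3,[0,0,-4],[0,0,0]],
  [-0.3,[0,0,-4],[0,0,0]],
  [-0.3,[0,0,-30],[0,0,0]],
  [-0.3,[0,0,-80],[0,0,0]],
  [-0.3,[0,0,-130],[0,0,0]],
])

```text
clock: 11.38
position: [0.4831, 0.0839, 0.1956]
tcp_rot: [0.665, 0.747, -0.0, 0.001]
wrist_force: [0.8, -0.6, 0.6]
opening: 0.0598
```

>>> play_rows([
  [-0.3,[-50,0,-30],[0,0,0]],
  [-0.3,[-80,0,-60],[0,0,0]],
  [-0.3,[-80,0,-60],[0,0,0]],
])

```text
clock: 11.75
position: [0.4937, 0.0029, 0.2579]
tcp_rot: [0.666, 0.746, 0.001, 0.003]
wrist_force: [0.3, -0.3, -0.2]
opening: 0.0597
```

```bash
python3 - <<'E'
from h import *
im=get_image("wrist");save(im,"w3.png",(160,0,320,300),1.5);o=get_obs();P=cloud(im);L=loc(P[...,:2]);z=P[...,2]*1000
c=[-116,-104.2];m=(abs(L[...,0]+116)<17)&(abs(L[...,1]+104.2)<48)
for v0 in(-145,-104,-62):
  for u0 in(-133,-98): 
    s=(abs(L[...,0]-u0)<4)&(abs(L[...,1]-v0)<8);print(v0,u0,np.median(z[s]).round(1) if s.any() else None)
s=(abs(L[...,0]+116)<4)&(abs(L[...,1]+104.2)<25);print("rib",np.median(z[s]),"deck",np.median(z[(z>40)&(z<48)]))
im=get_image("scene")
for c in((.442,-.323),):
    print("short",rect(near(im,c,.08,.022,.034)),rect(near(im,c,.08,.046,.06)))
print(o["joints"].round(2),o["position"],rel([.441,-.3235,.25],74.5))
E
```

```text
-145 -133 44.0
-145 -98 44.2
-104 -133 44.2
-104 -98 44.2
-62 -133 44.0
-62 -98 44.2
rib 69.9881915850361 deck 43.9700403797148
short (array([ 442.9, -322.7]), array([43.5, 67.5]), 74.6, 202, np.float64(28.2)) (array([ 442.8, -322.6]), array([13.6, 36.8]), 73.8, 55, np.float64(54.1))
[-0.24 -0.08  1.79 -0.    1.42 -0.35] [0.49250634 0.00425626 0.25589118] (array([-320.7,  -87.8,    4.9]), [array([ -0.,   0., -68.]), array([1.00e-01, 0.00e+00, 1.12e+02])])
```

View pics/w3.png

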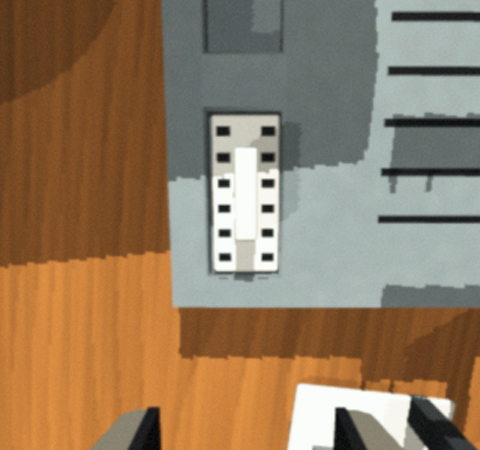

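The long cartridge is flush: its block corners read 44.1 against the deck's 44.0. In the crop it sits at (245,190). Now the short one.

>>> play_rows([
  [-0.3,[-40,-11,5],[0,0,-8]],
  [-0.3,[-85,-23,5],[0,0,-18]],
  [-0.3,[-135,-36,5],[0,0,-28]],
  [-0.3,[-185,-50,5],[0,0,-38]],
  [-0.3,[-235,-64,5],[0,0,-48]],
  [-0.3,[-280,-76,5],[0,0,-58]],
  [-0.3,[-320,-88,5],[0,0,-68]],
  [-0.3,[-320,-88,5],[0,0,-68]],
])

```text
clock: 12.85
position: [0.44, -0.3232, 0.2474]
tcp_rot: [0.135, 0.991, 0.001, -0.001]
wrist_force: [-0.3, 1.0, 0.1]
opening: 0.0593
```

```bash
python3 - <<'E'
from h import *
im=get_image("wrist");o=get_obs();print(o["position"],o["opening"],o["joints"].round(2))
print("short",rect(near(im,(.442,-.323),.08,.022,.033)),rect(near(im,(.442,-.323),.08,.048,.06)))
print(rel([.442,-.323,.05],74.3))
E
```

```text
[ 0.44043006 -0.3217836   0.24764971] 0.05991729186227252 [-0.85  0.07  1.66  0.    1.41 -2.15]
short (array([ 440.9, -321.8]), array([43.8, 64.5]), 74.7, 1904, np.float64(30.1)) (array([ 440.4, -321.3]), array([13.2, 34.7]), 74.5, 486, np.float64(55.8))
(array([ -2.4,  -1.2, 197.6]), [array([ 0.1, -0.2,  0.1]), array([   0.2,    0.2, -179.9])])
```

>>> play_rows([
  [-0.3,[-1,0,60],[0,0,0]],
  [-0.3,[-1,0,120],[0,0,0]],
  [-0.3,[-1,0,170],[0,0,0]],
  [-0.3,[-1,0,197],[0,0,0]],
  [-0.3,[-1,0,197],[0,0,0]],
  [1,[-1,0,197],[0,0,0]],
  [1,[-1,0,197],[0,0,0]],
  [1,[-1,0,197],[0,0,0]],
])

```text
clock: 13.9
position: [0.4417, -0.3221, 0.0519]
tcp_rot: [0.136, 0.991, 0.0, -0.0]
wrist_force: [0.0, 0.7, 0.6]
opening: 0.032
```

>>> play_rows([
  [1,[0,0,0],[0,0,0]],
  [1,[0,0,0],[0,0,0]],
  [1,[0,0,0],[0,0,0]],
  [1,[0,0,0],[0,0,0]],
  [1,[0,0,0],[0,0,0]],
])

```text
clock: 14.52
position: [0.4419, -0.3222, 0.0522]
tcp_rot: [0.135, 0.991, 0.0, -0.0]
wrist_force: [-1.2, 1.5, 4.2]
opening: 0.0139
```

>>> play_rows([
  [1,[0,0,-20],[0,0,0]],
  [1,[0,0,-70],[0,0,0]],
  [1,[0,0,-130],[0,0,0]],
  [1,[0,0,-148],[0,0,0]],
])

```text
clock: 15.02
position: [0.4431, -0.3239, 0.2042]
tcp_rot: [0.135, 0.991, -0.002, 0.002]
wrist_force: [-0.2, -0.7, -1.5]
opening: 0.014
```

```bash
python3 - <<'E'
from h import *
o=get_obs();print(o["position"],o["opening"])
print(rel(np.r_[wor([-115,-68]),.2],6.4))
E
```

```text
[ 0.4431331  -0.32387707  0.20415374] 0.013992966681900518
(array([ 84. , 437.5,   2.4]), [array([ 0. ,  0.4, 68. ]), array([  -0.4,    0. , -112. ])])
```

>>> play_rows([
  [1,[8,42,2],[0,0,5]],
  [1,[19,97,2],[0,0,12]],
  [1,[30,155,2],[0,0,20]],
  [1,[41,213,2],[0,0,29]],
  [1,[52,271,2],[0,0,38]],
  [1,[63,328,2],[0,0,48]],
  [1,[74,385,2],[0,0,58]],
  [1,[84,437,2],[0,0,68]],
])

```text
clock: 16.02
position: [0.4782, 0.1109, 0.1987]
tcp_rot: [0.651, 0.759, -0.001, 0.002]
wrist_force: [0.7, -0.8, -1.4]
opening: 0.0138
```

>>> play_rows([
  [1,[0,0,0],[0,0,0]],
])

```text
clock: 16.15
position: [0.477, 0.1137, 0.197]
tcp_rot: [0.649, 0.761, -0.002, 0.001]
wrist_force: [0.5, -0.6, -0.7]
opening: 0.0136
```

```bash
python3 - <<'E'
from h import *
print(get_obs()["position"],rel(np.r_[wor([-115,-68]),.2],6.4))
E
```

```text
[0.47695828 0.11370732 0.1969657 ] (array([ 5.9,  3.7, -3.1]), [array([-0.1,  0.2,  2.6]), array([  -0.3,   -0.2, -177.4])])
```

>>> play_rows([
  [1,[6,4,-3],[0,0,2.6]],
  [1,[6,4,-3],[0,0,2.6]],
  [1,[6,4,-3],[0,0,2.6]],
])

```text
clock: 16.52
position: [0.4796, 0.1193, 0.1992]
tcp_rot: [0.666, 0.746, -0.003, 0.0]
wrist_force: [0.3, 0.3, -1.1]
opening: 0.0135
```

```bash
python3 - <<'E'
from h import *
im=get_image("wrist");o=get_obs();P=cloud(im);L=loc(P[...,:2]);z=P[...,2]*1000
print(recess(L,z,15.4,34))
c=o["position"];print("tcp",loc(c[:2]),c[2])
m=(np.hypot(P[...,0]-c[0],P[...,1]-c[1])<.07)&(z>165)&(z<184);r=rect(P[m]);print(r,loc(r[0]/1000));print(np.percentile(L[m],[0,1,99,100],axis=0).round(1).tolist())
m=(np.hypot(P[...,0]-c[0],P[...,1]-c[1])<.05)&(z>196)&(z<212)&(im["pixels"].min(-1)>150);print("rib",np.percentile(L[m],[0,1,99,100],axis=0).round(1).tolist())
print(rel(np.r_[wor([-114.9,15]),.1],6.4))
E
```

```text
[[np.float64(-18.3), np.float64(50.2), np.float64(-18.2), np.float64(50.1)], [np.float64(-18.3), np.float64(50.1), np.float64(-18.2), np.float64(50.0)], [np.float64(-18.3), np.float64(50.2), np.float64(-18.3), np.float64(50.0)], [np.float64(-140.3), np.float64(-91.8)], [np.float64(-139.9), np.float64(-91.5)], [np.float64(-140.3), np.float64(-91.9)]]
tcp [-115.04900001  -68.75799961] 0.19943760307903433
(array([478.4, 120. ]), array([44. , 62.9]), 6.3, 3875, np.float64(177.0)) [-116.30018431  -67.95967281]
[[-138.3, -99.4], [-137.7, -63.2], [-94.8, -36.6], [-94.3, -36.4]]
rib [[-137.3, -85.7], [-123.0, -85.1], [-109.8, -50.8], [-95.1, -50.4]]
(array([84.2,  0.5, 99.1]), [array([-0.2,  0.2,  0. ]), array([  -0.4,   -0.3, -180. ])])
```

>>> play_rows([
  [1,[40,0.5,0],[0,0,0]],
  [1,[84,0.5,0],[0,0,0]],
  [1,[84,0.5,40],[0,0,0]],
  [1,[84,0.5,80],[0,0,0]],
  [1,[84,0.5,98],[0,0,0]],
  [1,[84,0.5,98],[0,0,0]],
  [1,[84,0.5,98],[0,0,0]],
])

```text
clock: 17.45
position: [0.472, 0.2024, 0.1028]
tcp_rot: [0.667, 0.745, -0.001, 0.001]
wrist_force: [0.0, 0.2, -1.3]
opening: 0.0137
```

```bash
python3 - <<'E'
from h import *
o=get_obs();print(loc(o["position"][:2]),o["position"],o["wrist_force"].round(1),rel(np.r_[wor([-114.8,15.2]),.066],6.4))
E
```

```text
[-113.46561724   14.642759  ] [0.4720093  0.20240361 0.10278228] [ 0.   0.2 -1.3] (array([ 0.7, -1.3, 36.8]), [array([-0. ,  0.2,  0. ]), array([  -0.3,   -0. , -180. ])])
```

>>> play_rows([
  [1,[0.7,-1.3,0],[0,0,0]],
  [1,[0.7,-1.3,8],[0,0,0]],
  [1,[0.7,-1.3,14],[0,0,0]],
  [1,[0.7,-1.3,20],[0,0,0]],
  [1,[0.7,-1.3,26],[0,0,0]],
  [1,[0.7,-1.3,32],[0,0,0]],
  [1,[0.7,-1.3,35],[0,0,0]],
])

```text
clock: 18.32
position: [0.4704, 0.2028, 0.0672]
tcp_rot: [0.666, 0.746, -0.002, 0.001]
wrist_force: [0.2, 0.0, -1.3]
opening: 0.0137
```

>>> play_rows([
  [1,[0,0,2],[0,0,0]],
  [1,[0,0,4],[0,0,0]],
  [1,[0,0,5],[0,0,0]],
])

```text
clock: 18.7
position: [0.4708, 0.2027, 0.066]
tcp_rot: [0.666, 0.746, -0.002, 0.001]
wrist_force: [-15.9, -4.8, 33.5]
opening: 0.0138
```

>>> play_rows([
  [1,[0,0,-4],[0,0,0]],
  [-0.3,[0,0,-4],[0,0,0]],
  [-0.3,[0,0,-4],[0,0,0]],
  [-0.3,[0,0,-4],[0,0,0]],
  [-0.3,[0,0,-30],[0,0,0]],
  [-0.3,[0,0,-80],[0,0,0]],
  [-0.3,[0,0,-130],[0,0,0]],
])

```text
clock: 19.58
position: [0.4705, 0.2033, 0.1967]
tcp_rot: [0.666, 0.746, -0.003, 0.001]
wrist_force: [0.3, 0.6, 0.1]
opening: 0.0599
```

>>> play_rows([
  [-0.3,[-40,0,-50],[0,0,0]],
  [-0.3,[-80,0,-105],[0,0,0]],
  [-0.3,[-120,0,-145],[0,0,0]],
  [-0.3,[-120,0,-145],[0,0,0]],
])

```text
clock: 20.08
position: [0.4863, 0.0826, 0.3462]
tcp_rot: [0.668, 0.744, -0.001, 0.004]
wrist_force: [0.1, 0.1, -0.7]
opening: 0.06
```

```bash
python3 - <<'E'
from h import *
im=get_image("wrist");save(im,"w4.png");o=get_obs();P=cloud(im);L=loc(P[...,:2]);z=P[...,2]*1000
for cv,h in((-104,41),(15.7,23)):
  for v0 in(cv-h,cv+h):
    for u0 in(-133,-98): 
      s=(abs(L[...,0]-u0)<4)&(abs(L[...,1]-v0)<6);print(v0,u0,np.median(z[s]).round(1) if s.any() else None)
print("deck",np.median(z[(z>40)&(z<48)]))
m=(abs(L[...,0]+116)<30)&(abs(L[...,1]-124)<30)&(z>50)
if m.any():
  zt=z[m].max();t=m&(z>zt-4);print("btn",zt,t.sum(),cv2.minEnclosingCircle(L[t].astype(np.float32)))
print(o["joints"].round(2),o["position"],rel([.578,-.1235,.32],91))
E
```

```text
-145 -133 44.1
-145 -98 44.6
-63 -133 44.3
-63 -98 44.2
-7.300000000000001 -133 44.2
-7.300000000000001 -98 44.1
38.7 -133 44.0
38.7 -98 44.0
deck 43.99625928605017
btn 58.10333605958967 129 ((-115.784912109375, 112.63160705566406), 15.361223220825195)
[-0.07 -0.11  1.65 -0.01  1.6  -0.18] [0.48522213 0.08380431 0.34366207] (array([-216.1,   69.5,   24.8]), [array([ -0.2,   0.2, -84.7]), array([ 0.2,  0.2, 95.3])])
```

View pics/w4.png

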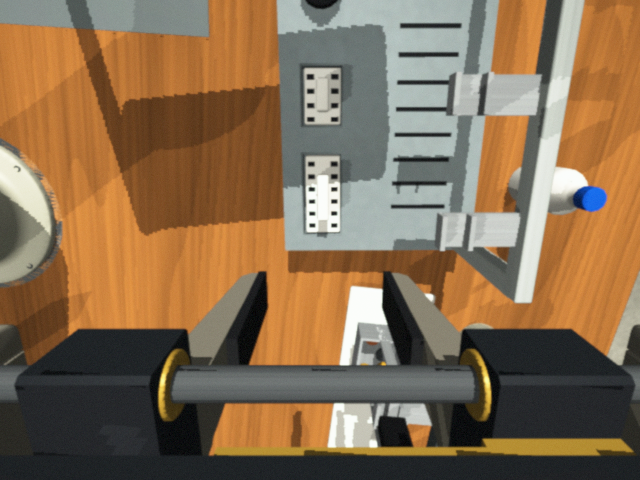

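Both cartridges are flush (44.0–44.6 against the deck's 44.0), at pixels (322,95) and (322,195). Next is the basket nearest the dryer.

>>> play_rows([
  [-0.3,[-30,9,12],[0,0,-8]],
  [-0.3,[-60,18,24],[0,0,-18]],
  [-0.3,[-90,28,24],[0,0,-28]],
  [-0.3,[-120,38,24],[0,0,-38]],
  [-0.3,[-150,48,24],[0,0,-48]],
  [-0.3,[-175,56,24],[0,0,-58]],
  [-0.3,[-200,64,24],[0,0,-68]],
  [-0.3,[-216,69,24],[0,0,-78]],
])

```text
clock: 21.12
position: [0.5773, -0.1228, 0.3177]
tcp_rot: [0.046, 0.999, -0.002, -0.002]
wrist_force: [0.4, 0.4, 0.7]
opening: 0.06
```

>>> play_rows([
  [-0.3,[0,0,0],[0,0,-6.7]],
  [-0.3,[0,0,0],[0,0,-6.7]],
  [-0.3,[0,0,0],[0,0,-6.7]],
])

```text
clock: 21.5
position: [0.577, -0.1218, 0.3165]
tcp_rot: [-0.012, 1.0, -0.001, -0.003]
wrist_force: [-1.2, 0.1, -0.1]
opening: 0.0594
```

```bash
python3 - <<'E'
from h import *
im=get_image("wrist");save(im,"w5.png");o=get_obs();print(o["position"],o["opening"],o["joints"].round(2))
c=(.578,-.1235);d=im["pixels"].max(-1)<60;P=cloud(im);
m=(np.hypot(P[...,0]-c[0],P[...,1]-c[1])<.04)&(P[...,2]>.225)&(P[...,2]<.25);print("tab",m.sum(),rect(P[m]) if m.any() else 0)
m=(abs(P[...,0]-c[0])<.03)&(abs(P[...,1]-c[1])<.055)&(P[...,2]>.188)&(P[...,2]<.205);print("bar",m.sum(),rect(P[m]) if m.any() else 0)
print(rel([.578,-.1235,.22],91))
E
```

```text
[ 0.57711129 -0.12196242  0.31692918] 0.05996714922878933 [-0.41  0.16  1.43 -0.    1.56 -2.  ]
tab 988 (array([ 576.9, -119.8]), array([27.5, 15.9]), 0.3, 988, np.float64(240.7))
bar 1696 (array([ 575.3, -119.8]), array([28.4, 90. ]), 0.9, 1696, np.float64(197.5))
(array([-1.3, -1.3, 96.9]), [array([-0.1, -0.3,  0.3]), array([   0.4,   -0.2, -179.7])])
```

View pics/w5.png

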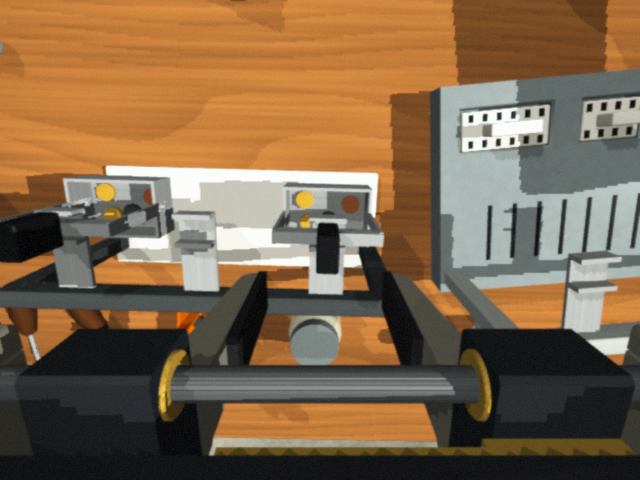

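Both steel baskets show, with tabs at (327,248) and (30,235); the middle stand hook is empty. The near tab is 2–3 mm to +y of the tool, so I correct and descend.

>>> play_rows([
  [-0.3,[0,3,40],[0,0,0]],
  [-0.3,[0,3,80],[0,0,0]],
  [-0.3,[0,3,99],[0,0,0]],
  [-0.3,[0,3,99],[0,0,0]],
  [0.5,[0,3,99],[0,0,0]],
  [0.5,[0,3,99],[0,0,0]],
  [0.5,[0,3,99],[0,0,0]],
  [0.5,[0,3,99],[0,0,0]],
], squeeze=30)

```text
clock: 22.55
position: [0.5767, -0.1193, 0.2184]
tcp_rot: [-0.012, 1.0, -0.001, -0.002]
wrist_force: [-0.0, 0.1, -0.0]
opening: 0.0237
```

>>> play_rows([
  [1,[0,0,0],[0,0,0]],
  [1,[0,0,0],[0,0,0]],
  [1,[0,0,0],[0,0,0]],
  [1,[0,0,0],[0,0,0]],
  [1,[0,0,0],[0,0,0]],
])

```text
clock: 23.18
position: [0.5768, -0.1194, 0.2184]
tcp_rot: [-0.012, 1.0, -0.001, -0.002]
wrist_force: [0.9, -0.6, -0.2]
opening: 0.0156
```

```bash
python3 - <<'E'
from h import *
o=get_obs();print(o["position"],o["opening"],o["wrist_force"].round(1),rel(np.r_[wor([-110,-110]),.27],96.4))
im=get_image("scene")
E
```

```text
[ 0.57675151 -0.11938667  0.21838439] 0.015602773933429265 [ 0.9 -0.6 -0.2] (array([ 83. , 200.1, -51.8]), [array([-0.1, -0.3, -5.1]), array([ -0.4,   0.2, 174.9])])
```

>>> play_rows([
  [1,[0,0,-8],[0,0,0]],
  [1,[0,0,-18],[0,0,0]],
  [1,[0,0,-25],[0,0,0]],
  [1,[0,0,-25],[0,0,0]],
  [1,[20,0,-25],[0,0,0]],
  [1,[45,0,-25],[0,0,0]],
  [1,[70,0,-25],[0,0,0]],
  [1,[83,0,-28],[0,0,0]],
])

```text
clock: 24.22
position: [0.4927, -0.121, 0.2464]
tcp_rot: [-0.011, 1.0, -0.001, -0.003]
wrist_force: [0.4, 0.2, -2.5]
opening: 0.0153
```

```bash
python3 - <<'E'
from h import *
im=get_image("side");save(im,"s2.png",(200,140,320,280),2)
o=get_obs();print(o["position"],o["opening"],o["wrist_force"].round(1),rel(np.r_[wor([-105,-110]),.264],96.4))
E
```

```text
[ 0.49230442 -0.12121145  0.24711217] 0.01570182619011158 [-1.4 -0.1 -2.1] (array([ -6.5, 200.5, -17.5]), [array([-0.2, -0.3, -5.1]), array([ -0.5,   0.2, 174.9])])
```

View pics/s2.png

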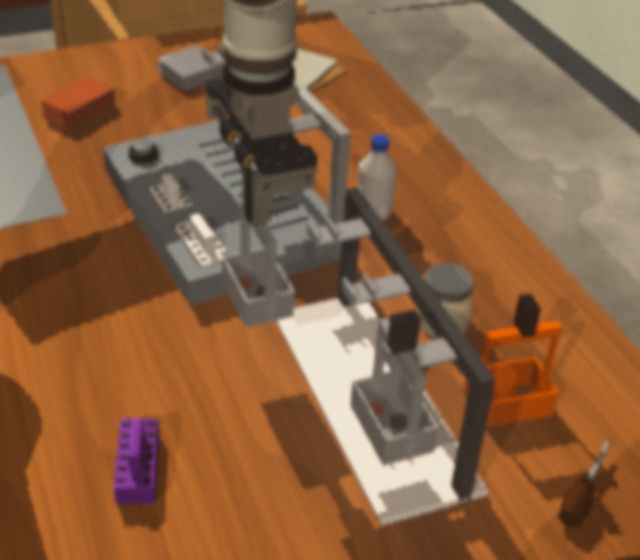

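The basket is held level at crop (258,280), clear of the stand.

>>> play_rows([
  [1,[0,20,-9],[0,0,0]],
  [1,[-2,55,-18],[0,0,-1]],
  [1,[-3,95,-18],[0,0,-3]],
  [1,[-4,135,-18],[0,0,-5]],
  [1,[-6,170,-18],[0,0,-5.1]],
  [1,[-6,193,-18],[0,0,-5.1]],
  [1,[-6,200,-18],[0,0,-5.1]],
  [1,[-6,200,-18],[0,0,-5.1]],
])

```text
clock: 25.28
position: [0.494, 0.0793, 0.2649]
tcp_rot: [-0.056, 0.998, -0.001, -0.002]
wrist_force: [0.9, 0.3, -3.3]
opening: 0.0156
```

```bash
python3 - <<'E'
from h import *
o=get_obs();print(loc(o["position"][:2]),o["position"],o["opening"],rel(np.r_[wor([-0.5,-110]),.262],96.4))
im=get_image("wrist");P=cloud(im);L=loc(P[...,:2]);z=P[...,2]*1000
for v0 in(-110,0,110):
    m=(abs(L[...,1]-v0)<28)&(abs(L[...,0])<35)&(z>195)&(z<218)
    if m.sum()>20:
        print("hook",v0,m.sum(),np.percentile(L[m],[1,50,99],axis=0).round(1).tolist(),np.percentile(z[m],[1,50,99]).round(1))
        t=m&(z>211);print("  lips u",np.round(np.percentile(L[...,0][t],[0,20,40,60,80,100]),1) if t.any() else 0)
c=o["position"];m=(abs(P[...,0]-c[0])<.05)&(abs(P[...,1]-c[1])<.06)&(z>230)&(z<250);print("bar",rect(P[m]),loc(rect(P[m])[0]/1000))
m=(abs(P[...,0]-c[0])<.06)&(abs(P[...,1]-c[1])<.06)&(z>150)&(z<170);print("tray",rect(P[m]))
E
```

```text
[-105.28746344 -110.11340204] [0.49404292 0.07933655 0.26486266] 0.015640325990343533 (array([-104.8,   -0. ,    2.3]), [array([-0.2, -0.3,  0.1]), array([   0.4,   -0.2, -179.9])])
hook -110 1396 [[4.7, -123.7], [9.4, -108.8], [34.7, -94.5]] [200.7 202.8 214.7]
  lips u [ 7.5  8.6  9.2 10.  11.4 13. ]
hook 110 349 [[4.2, 94.8], [19.5, 96.3], [34.7, 100.0]] [197.4 201.3 205.6]
  lips u 0
bar (array([490.4,  79.1]), array([19.7, 90.4]), 6.5, 2271, np.float64(243.9)) [-108.93404861 -109.94240789]
tray (array([491.4,  78.9]), array([53.4, 90.3]), 6.7, 1512, np.float64(161.8))
```

>>> play_rows([
  [1,[-20,0,0],[0,0,0]],
  [1,[-50,0,0],[0,0,0]],
  [1,[-80,0,0],[0,0,0]],
  [1,[-98,0,0],[0,0,0]],
  [1,[-104.5,0,0],[0,0,0]],
  [1,[-104.5,0,0],[0,0,0]],
  [1,[-104.5,0,0],[0,0,0]],
  [1,[-104.5,0,0],[0,0,0]],
])

```text
clock: 26.32
position: [0.5975, 0.0904, 0.2645]
tcp_rot: [-0.056, 0.998, -0.002, -0.002]
wrist_force: [-0.3, 0.7, -3.1]
opening: 0.0158
```

```bash
python3 - <<'E'
from h import *
o=get_obs();print(loc(o["position"][:2]),o["position"],o["wrist_force"].round(1),o["opening"],rel(np.r_[wor([-0.5,-110]),.2384],96.4))
E
```

```text
[  -1.27410825 -110.65385504] [0.5974683  0.09039373 0.26445183] [-0.3  0.7 -3.1] 0.015807923811967852 (array([-0.9,  0.7, 26. ]), [array([-0.2, -0.3,  0. ]), array([   0.4,   -0.3, -180. ])])
```

>>> play_rows([
  [1,[-1,0.7,8],[0,0,0]],
  [1,[-1,0.7,15],[0,0,0]],
  [1,[-1,0.7,21],[0,0,0]],
  [1,[-1,0.7,25],[0,0,0]],
  [1,[-1,0.7,26.5],[0,0,0]],
  [1,[-1,0.7,26.5],[0,0,0]],
])

```text
clock: 27.08
position: [0.5983, 0.0911, 0.2384]
tcp_rot: [-0.056, 0.998, -0.002, -0.002]
wrist_force: [-1.8, -0.5, 0.6]
opening: 0.0158
```

>>> play_rows([
  [0.5,[0,0,0],[0,0,0]],
  [-0.3,[0,0,0],[0,0,0]],
  [-0.3,[0,0,0],[0,0,0]],
  [-0.3,[0,0,0],[0,0,0]],
  [-0.3,[0,0,-25],[0,0,0]],
  [-0.3,[0,0,-60],[0,0,0]],
  [-0.3,[0,0,-90],[0,0,0]],
  [-0.3,[0,0,-90],[0,0,0]],
])

```text
clock: 28.08
position: [0.6, 0.0914, 0.3313]
tcp_rot: [-0.056, 0.998, -0.002, 0.001]
wrist_force: [-0.5, 0.6, -0.2]
opening: 0.0598
```

```bash
python3 - <<'E'
from h import *
im=get_image("side");save(im,"s3.png",(240,140,220,280),2)
im=get_image("wrist");P=cloud(im);L=loc(P[...,:2]);z=P[...,2]*1000
m=(abs(L[...,0])<30)&(abs(L[...,1]+110)<55)
for a,b in((245,265),(212,222)):
    t=m&(z>a)&(z<b);print(a,t.sum(),rect(P[t]),loc(rect(P[t])[0]/1000))
o=get_obs();print(o["position"],rel([.575,-.341,.33],91),o["joints"].round(2))
E
```

```text
245 1057 (array([598.4,  91.3]), array([27.8, 15.8]), 6.8, 1057, np.float64(260.7)) [  -0.24719237 -109.85708396]
212 1619 (array([597.3,  91. ]), array([28.3, 90. ]), 6.2, 1619, np.float64(217.7)) [  -1.37377776 -110.03259851]
[0.59843786 0.09142716 0.32726574] (array([  71.7, -427.1,   -1.1]), [array([-0.2, -0.3,  5.4]), array([   0.5,   -0.3, -174.6])]) [-0.05  0.2   1.37 -0.    1.58 -1.73]
```

View pics/s3.png

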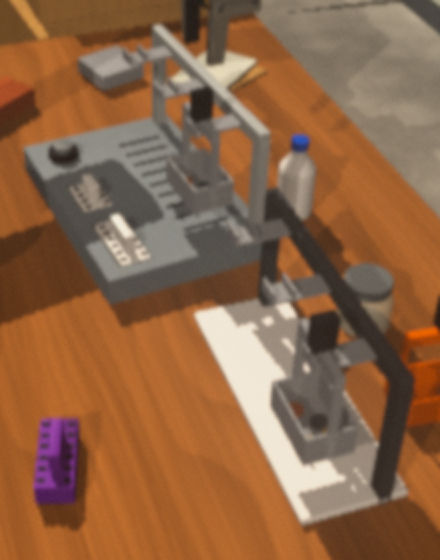

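The first basket hangs level on hook0 at crop (200,180). Its tab top is at 260.7, exactly 20 mm above its stand reading. Now the second basket.

>>> play_rows([
  [-0.3,[9,-50,0],[0,0,0]],
  [-0.3,[18,-108,0],[0,0,1]],
  [-0.3,[28,-167,0],[0,0,2]],
  [-0.3,[38,-226,0],[0,0,3]],
  [-0.3,[48,-285,0],[0,0,4]],
  [-0.3,[58,-343,0],[0,0,5]],
  [-0.3,[68,-400,0],[0,0,5.4]],
  [-0.3,[72,-426,0],[0,0,5.4]],
])

```text
clock: 29.18
position: [0.5729, -0.3426, 0.3254]
tcp_rot: [-0.007, 1.0, -0.0, -0.005]
wrist_force: [0.2, -0.2, -0.5]
opening: 0.0597
```

>>> play_rows([
  [-0.3,[0,0,0],[0,0,0]],
  [-0.3,[0,0,0],[0,0,0]],
])

```text
clock: 29.42
position: [0.5727, -0.3413, 0.3236]
tcp_rot: [-0.008, 1.0, 0.001, -0.006]
wrist_force: [-0.3, 0.4, -0.3]
opening: 0.0598
```

```bash
python3 - <<'E'
from h import *
im=get_image("wrist");o=get_obs();print(o["position"],o["opening"],o["joints"].round(2))
c=(.575,-.341);P=cloud(im)
m=(np.hypot(P[...,0]-c[0],P[...,1]-c[1])<.04)&(P[...,2]>.225)&(P[...,2]<.25);r=rect(P[m]);print("tab",r)
print(rel(np.r_[r[0][:2]/1000+[.0006,.0011],.2184],91))
E
```

```text
[ 0.572989   -0.34103841  0.32436247] 0.05970288073521723 [-0.71  0.37  1.17 -0.01  1.62 -2.3 ]
tab (array([ 574.1, -339.1]), array([15.9, 28.3]), 89.6, 941, np.float64(240.7))
(array([ -2.9,   2.9, 105.9]), [array([ 0.1, -0.6, -0.1]), array([-9.000e-01, -1.000e-01,  1.799e+02])])
```

>>> play_rows([
  [-0.3,[-2,3,40],[0,-0.5,0]],
  [-0.3,[-2.5,3,80],[0,-0.5,0]],
  [-0.3,[-3,3,106],[0,-0.5,0]],
  [-0.3,[-3,3,106],[0,-0.5,0]],
  [0.5,[-3,3,106],[0,-0.5,0]],
  [0.5,[-3,3,106],[0,-0.5,0]],
  [0.5,[-3,3,106],[0,-0.5,0]],
  [0.5,[-3,3,106],[0,-0.5,0]],
], squeeze=30)

```text
clock: 30.48
position: [0.5749, -0.338, 0.2187]
tcp_rot: [-0.008, 1.0, 0.0, -0.001]
wrist_force: [0.0, -0.3, -1.0]
opening: 0.0232
```

>>> play_rows([
  [1,[0,0,0],[0,0,0]],
  [1,[0,0,0],[0,0,0]],
  [1,[0,0,0],[0,0,0]],
  [1,[0,0,0],[0,0,0]],
  [1,[0,0,0],[0,0,0]],
])

```text
clock: 31.1
position: [0.575, -0.3381, 0.2187]
tcp_rot: [-0.008, 1.0, 0.0, -0.001]
wrist_force: [-0.2, -0.9, -0.6]
opening: 0.016
```

>>> play_rows([
  [1,[0,0,-8],[0,0,0]],
  [1,[0,0,-18],[0,0,0]],
  [1,[0,0,-25],[0,0,0]],
  [1,[0,0,-25],[0,0,0]],
  [1,[20,0,-25],[0,0,0]],
  [1,[45,0,-25],[0,0,0]],
  [1,[70,0,-25],[0,0,0]],
  [1,[90,0,-28],[0,0,0]],
])

```text
clock: 32.1
position: [0.4838, -0.3393, 0.2463]
tcp_rot: [-0.008, 1.0, 0.001, -0.001]
wrist_force: [0.0, 0.2, -2.0]
opening: 0.0159
```

```bash
python3 - <<'E'
from h import *
o=get_obs();print(o["position"],o["opening"],o["wrist_force"].round(1),o["joints"].round(2),wor([-110,110]),rel(np.r_[wor([-110,110]),.265],96.4))
E
```

```text
[ 0.48382611 -0.33926778  0.24627202] 0.015945314924806494 [ 0.   0.2 -2. ] [-0.82  0.19  1.53 -0.    1.42 -2.4 ] [0.46482395 0.29755289] (array([  9.1, 637.1, -17.8]), [array([ 0.1, -0.1, -5.5]), array([-2.000e-01, -1.000e-01,  1.745e+02])])
```

>>> play_rows([
  [1,[0,15,-9],[0,0,0]],
  [1,[1,45,-18],[0,0,0]],
  [1,[2,85,-18],[0,0,0]],
  [1,[3,130,-18],[0,0,-1]],
  [1,[3,175,-18],[0,0,-2]],
  [1,[4,220,-18],[0,0,-3]],
  [1,[5,265,-18],[0,0,-4]],
  [1,[5,310,-18],[0,0,-5]],
])

```text
clock: 33.1
position: [0.474, -0.027, 0.2653]
tcp_rot: [-0.052, 0.999, 0.001, -0.0]
wrist_force: [0.8, 0.6, -2.3]
opening: 0.0156
```

```bash
python3 - <<'E'
from h import *
o=get_obs();print(o["position"],o["opening"],o["wrist_force"].round(1),o["joints"].round(2),rel(np.r_[wor([-110,110]),.265],96.4))
E
```

```text
[ 0.47401554 -0.02703316  0.26527778] 0.015625617820916957 [ 0.8  0.6 -2.3] [-0.31 -0.13  1.82  0.    1.45 -1.99] (array([-24.6, 323.8,   0.8]), [array([ 0.1, -0.1, -0.4]), array([-1.000e-01, -2.000e-01,  1.796e+02])])
```

>>> play_rows([
  [1,[-3,40,0],[0,0,0]],
  [1,[-6,85,0],[0,0,0]],
  [1,[-10,130,0],[0,0,0]],
  [1,[-13,175,0],[0,0,-0.4]],
  [1,[-17,220,0],[0,0,-0.4]],
  [1,[-20,265,0],[0,0,-0.4]],
  [1,[-23,305,0],[0,0,-0.4]],
  [1,[-24.6,324,1],[0,0,-0.4]],
])

```text
clock: 34.1
position: [0.464, 0.3004, 0.2652]
tcp_rot: [-0.057, 0.998, 0.001, -0.0]
wrist_force: [-0.2, -0.3, -2.5]
opening: 0.016
```

>>> play_rows([
  [1,[0,0,0],[0,0,0]],
])

```text
clock: 34.22
position: [0.4636, 0.3012, 0.265]
tcp_rot: [-0.058, 0.998, 0.001, -0.001]
wrist_force: [-0.2, -0.4, -2.4]
opening: 0.016
```

```bash
python3 - <<'E'
from h import *
o=get_obs();print(loc(o["position"][:2]),o["position"],o["opening"],rel(np.r_[wor([-0.5,110]),.264],96.4))
im=get_image("wrist");P=cloud(im);L=loc(P[...,:2]);z=P[...,2]*1000
m=(abs(L[...,1]-110)<28)&(L[...,0]>-10)&(L[...,0]<40)&(z>195)&(z<218);print("hook",m.sum(),np.percentile(L[m],[1,50,99],axis=0).round(1).tolist(),[L[...,0][m&(z>211)].min(),L[...,0][m&(z>211)].max()] if (m&(z>211)).any() else 0)
c=o["position"];m=(abs(P[...,0]-c[0])<.05)&(abs(P[...,1]-c[1])<.06)&(z>230)&(z<250);print("bar",rect(P[m]),loc(rect(P[m])[0]/1000))
E
```

```text
[-110.83049773  113.75517212] [0.46358004 0.30119208 0.26502646] 0.016020446419700945 (array([-110.3,   -4.2,    0.9]), [array([ 0.1, -0.1,  0.3]), array([ 1.000e-01,  2.000e-01, -1.797e+02])])
hook 1770 [[-0.0, 96.2], [9.7, 111.3], [39.2, 125.7]] [np.float64(7.842155680820029), np.float64(13.575924670553713)]
bar (array([458.4, 300.8]), array([19.9, 90.3]), 6.6, 2493, np.float64(243.7)) [-116.02195975  113.94294561]
```

>>> play_rows([
  [1,[-20,-3,0],[0,0,0]],
  [1,[-50,-3,0],[0,0,0]],
  [1,[-80,-3,0],[0,0,0]],
  [1,[-102,-3.5,0],[0,0,0]],
  [1,[-110.5,-3.5,0],[0,0,0]],
  [1,[-110.5,-3.5,0],[0,0,0]],
  [1,[-110.5,-3.5,0],[0,0,0]],
  [1,[-110.5,-3.5,0],[0,0,0]],
])

```text
clock: 35.28
position: [0.5734, 0.3098, 0.2653]
tcp_rot: [-0.058, 0.998, 0.001, -0.0]
wrist_force: [-0.1, -0.1, -1.7]
opening: 0.0155
```

```bash
python3 - <<'E'
from h import *
o=get_obs();print(loc(o["position"][:2]),o["position"],o["wrist_force"].round(1),o["opening"],rel(np.r_[wor([-0.2,110.5]),.2385],96.4))
E
```

```text
[ -0.7815247  110.09446386] [0.57335123 0.30982123 0.26530423] [-0.1 -0.1 -1.7] 0.015512922212902295 (array([-0.6,  0.3, 26.8]), [array([ 0.1, -0. ,  0.2]), array([ 1.000e-01,  2.000e-01, -1.798e+02])])
```

>>> play_rows([
  [1,[-0.6,0,8],[0,0,0]],
  [1,[-0.6,0,15],[0,0,0]],
  [1,[-0.6,0,21],[0,0,0]],
  [1,[-0.6,0,25],[0,0,0]],
  [1,[-0.6,0,27],[0,0,0]],
  [1,[-0.6,0,27],[0,0,0]],
])

```text
clock: 36.02
position: [0.574, 0.31, 0.2387]
tcp_rot: [-0.058, 0.998, 0.001, -0.0]
wrist_force: [-1.9, -0.5, -1.1]
opening: 0.0157
```

>>> play_rows([
  [0.5,[0,0,0],[0,0,0]],
  [-0.3,[0,0,0],[0,0,0]],
  [-0.3,[0,0,0],[0,0,0]],
  [-0.3,[0,0,0],[0,0,0]],
  [-0.3,[0,0,-25],[0,0,0]],
  [-0.3,[0,0,-60],[0,0,0]],
  [-0.3,[0,0,-90],[0,0,0]],
  [-0.3,[0,0,-90],[0,0,0]],
])

```text
clock: 37.02
position: [0.5753, 0.3102, 0.3319]
tcp_rot: [-0.058, 0.998, 0.002, 0.003]
wrist_force: [0.9, -0.3, -0.1]
opening: 0.0598
```

```bash
python3 - <<'E'
from h import *
im=get_image("wrist");P=cloud(im);L=loc(P[...,:2]);z=P[...,2]*1000
m=(abs(L[...,0])<30)&(abs(L[...,1]-110)<55)
for a,b in((245,265),(212,222)):
    t=m&(z>a)&(z<b);print(a,t.sum(),rect(P[t]),loc(rect(P[t])[0]/1000))
o=get_obs();print(o["position"],rel(np.r_[wor([-190,110]),.33],96.4),o["joints"].round(2))
d=np.load("w2.npz")
E
```

```text
245 1027 (array([572.6, 310.3]), array([28.1, 15.7]), 7.0, 1027, np.float64(260.7)) [ -1.47470853 110.65398879]
212 1524 (array([572.8, 310.2]), array([28., 90.]), 6.3, 1524, np.float64(217.7)) [ -1.28710184 110.53231821]
[0.57447222 0.3099293  0.32933826] (array([190.3,   0.7,  -1. ]), [array([0.1, 0.1, 0.2]), array([-1.000e-01,  2.000e-01, -1.798e+02])]) [ 0.31  0.32  1.22  0.    1.6  -1.38]
```

```bash
python3 - <<'E'
from h import *
im=get_image("wrist");P=cloud(im);L=loc(P[...,:2]);z=P[...,2]*1000
m=(abs(L[...,0]+116)<40)&(abs(L[...,1]-120)<40)&(z>46)
v,u=np.where(m);print(m.sum(),u.min(),u.max(),v.min(),v.max(),np.histogram(z[m],np.arange(46,76,2)))
x,y,w,h=u.min()-15,max(v.min()-15,0),u.max()-u.min()+30,v.max()-v.min()+30
save(im,"btn.png",(int(x),int(y),int(w),int(h)),4)
for a,b in((46,53),(53,62),(62,72)):
    t=m&(z>a)&(z<b)
    if t.sum()>20: print(a,t.sum(),cv2.minEnclosingCircle(L[t].astype(np.float32)),np.median(L[t],0),np.median(z[t]))
E
```

```text
1517 300 367 64 135 (array([ 47,   4,   4,  25, 414, 342,   8,   3,  41, 336, 288,   5,   0,
         0]), array([46, 48, 50, 52, 54, 56, 58, 60, 62, 64, 66, 68, 70, 72, 74]))
46 59 ((-119.05679321289062, 118.73004913330078), 50.688392639160156) [-112.29804966  110.85756073] 46.37195881318218
53 788 ((-115.70130920410156, 131.24581909179688), 23.858356475830078) [-114.79489266  130.50820966] 55.88958807757841
62 670 ((-116.05462646484375, 130.94691467285156), 15.898687362670898) [-116.05112716  130.74789137] 65.8404064555879
```

View pics/btn.png

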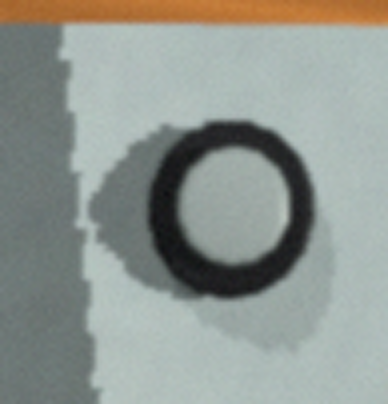

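The button cap is clean: centre (-116,131) in dryer axes, radius 15.9, top at 64 mm after the camera's 2 mm bias. I'll go over it with the fingers shut.

>>> play_rows([
  [1,[40,5,0],[0,0,0]],
  [1,[85,15,0],[0,0,0]],
  [1,[115,20,0],[0,0,0]],
  [1,[115,20,0],[0,0,0]],
  [1,[115,20,60],[0,0,0]],
  [1,[115,20,120],[0,0,0]],
  [1,[115,20,180],[0,0,0]],
  [1,[115,20,230],[0,0,0]],
])

```text
clock: 38.12
position: [0.4561, 0.3157, 0.0937]
tcp_rot: [-0.057, 0.998, 0.0, -0.002]
wrist_force: [0.1, -0.2, -0.2]
opening: 0.0006
```

>>> play_rows([
  [1,[0,0,0],[0,0,0]],
  [1,[0,0,0],[0,0,0]],
])

```text
clock: 38.38
position: [0.4571, 0.3157, 0.0946]
tcp_rot: [-0.057, 0.998, 0.0, -0.002]
wrist_force: [-0.5, 0.7, -0.5]
opening: 0.0002
```

```bash
python3 - <<'E'
from h import *
o=get_obs();print(loc(o["position"][:2]),o["position"],o["wrist_force"].round(1),o["opening"],rel(np.r_[wor([-115.3,130]),.082],96.4))
E
```

```text
[-115.62069961  128.92818679] [0.45712837 0.31573658 0.09457571] [-0.5  0.7 -0.5] 0.0002497067638708187 (array([-0.4,  1.1, 12.6]), [array([ 0.1, -0.2,  0.2]), array([ 3.000e-01,  1.000e-01, -1.798e+02])])
```

>>> play_rows([
  [1,[0,1,8],[0,0,0]],
  [1,[0,1,14],[0,0,0]],
  [1,[0,1,17],[0,0,0]],
  [1,[0,1,19],[0,0,0]],
  [1,[0,1,19],[0,0,0]],
])

```text
clock: 39.0
position: [0.4578, 0.3171, 0.0764]
tcp_rot: [-0.057, 0.998, 0.001, -0.001]
wrist_force: [0.8, -0.1, 3.9]
opening: 0.0004
```

>>> play_rows([
  [1,[0,0,2],[0,0,0]],
  [1,[0,0,3.5],[0,0,0]],
  [1,[0,0,3.5],[0,0,0]],
])

```text
clock: 39.38
position: [0.458, 0.3172, 0.0752]
tcp_rot: [-0.057, 0.998, 0.0, -0.001]
wrist_force: [-5.4, -3.7, 18.4]
opening: 0.0006
```

It was at the hard stop (18 N, at the predicted height). I retract and do the last checks.

>>> play_rows([
  [1,[0,0,-10],[0,0,0]],
  [1,[0,0,-50],[0,0,0]],
  [1,[0,0,-110],[0,0,0]],
  [1,[0,0,-170],[0,0,0]],
  [1,[0,0,-230],[0,0,0]],
  [1,[70,-90,-250],[0,0,0]],
  [1,[70,-130,-250],[0,0,0]],
  [1,[70,-130,-250],[0,0,0]],
])

```text
clock: 40.38
position: [0.4026, 0.1778, 0.3249]
tcp_rot: [-0.057, 0.998, 0.0, -0.002]
wrist_force: [0.8, -1.0, -0.1]
opening: 0.0005
```

```bash
python3 - <<'E'
from h import *
for n in("side","scene"):
    im=get_image(n);P=cloud(im);L=loc(P[...,:2]);z=P[...,2]*1000
    m=(np.hypot(L[...,0]+115.5,L[...,1]-130)<10)&(z>46)&(z<80);print(n,"btn top",np.percentile(z[m],[50,90]) if m.any() else 0)
    for v0 in(-110,110):
        t=(abs(L[...,0])<25)&(abs(L[...,1]-v0)<25)&(z>250)&(z<265);print(" tab",v0,t.sum(),rect(P[t]) if t.sum()>5 else 0)
    for nm,cv,h in(("long",-104.8,42),("short",15,24)):
        print(nm,[np.median(z[(abs(L[...,0]-u0)<4)&(abs(L[...,1]-v0)<6)]).round(1) for v0 in(cv-h,cv+h) for u0 in(-131,-99)])
    if n=="side":save(im,"fin.png",(200,120,320,280),2)
E
```

```text
side btn top [65.05852525 66.46295664]
 tab -110 67 (array([599.6,  88.4]), array([28.6, 22.2]), 7.6, 67, np.float64(258.0))
 tab 110 53 (array([572.5, 306.9]), array([29.1, 20.1]), 14.5, 53, np.float64(258.0))
long [np.float64(43.1), np.float64(40.3), np.float64(43.3), np.float64(nan)]
short [np.float64(43.8), np.float64(43.4), np.float64(42.4), np.float64(nan)]
scene btn top [63.55610835 65.54906183]
 tab -110 65 (array([600.4,  89.3]), array([29.4, 17. ]), 7.2, 65, np.float64(258.5))
 tab 110 57 (array([574.4, 307.6]), array([17.9, 28.7]), 88.4, 57, np.float64(257.7))
long [np.float64(41.1), np.float64(42.9), np.float64(43.7), np.float64(41.2)]
short [np.float64(41.2), np.float64(41.4), np.float64(44.2), np.float64(nan)]
  return _methods._mean(a, axis=axis, dtype=dtype,
  ret = ret.dtype.type(ret / rcount)
```

View pics/fin.png

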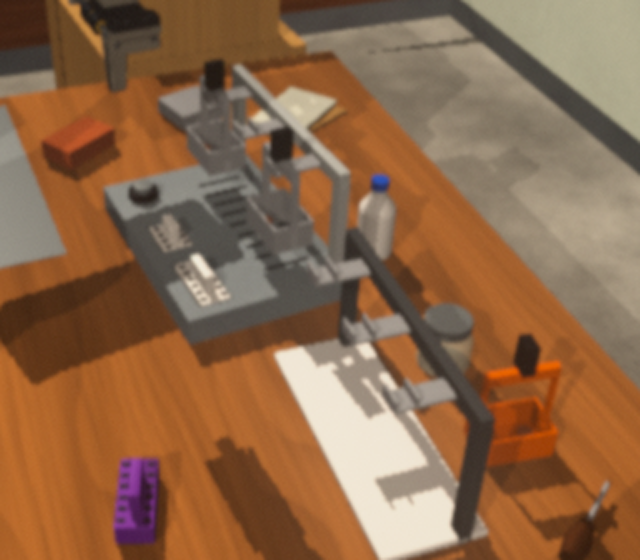

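The final view shows the stand empty, both baskets hanging level on the dryer, the cartridges in, and the button back up at its original height. I'm handing in.

```bash
python3 -c "
from rig import hand_in
print(hand_in())"
```

```text
the job is handed in; nothing more can be done
None
```

The job is done and handed in at about 40 s of the 210 s allowed. Both white cartridges are pressed home, both steel baskets hang on the dryer, and the start button was pressed last. I did not touch the purple cartridge, the orange basket or the other bench items.

**Cartridges:** The close wrist view put both blocks level with the deck (44.0–44.6 mm against 44.0 mm). Each was pressed until the wrist force reached about 34 N. My first grasp of the long cartridge closed on nothing because I lifted too early. The cartridge had not moved, and the second grasp held.

**Baskets:** Only two baskets were on the stand. Each was carried straight to an outer hook, one at each end of the dryer, without being set down. Once hung, both tab tops stood exactly 20 mm higher than on the stand, which is the difference in seat height.

**Start button:** It reached its hard stop at 18 N, at the expected height for full travel. Afterwards its top measured 64–65 mm, the same as before pressing.

**Checks that disagreed:** The last look from the fixed cameras was coarse. Cartridge heights scattered between 40.3 and 44.2 mm and two corners gave no reading, so flushness rests on the closer wrist view. That view was taken before the baskets were hung.

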